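# Set out the barber's shave station

### The job

Set out the shave station on the black mat: first stand the amber jar on the coaster next to the spray bottle, the white canister on the coaster next to the clipper stand, and the white lather bowl on the coaster between those two, each centred on its coaster. When all three stand there, put the brass tin squarely on top of the jar. Last, stand the shaving brush upright in the bowl, bristles up, and let go of everything.

Things in the scene. Friction and masses are not known exactly. Their poses are not given: they have to be found in the camera images.
- jar_mid (a point): Wax jar: amber cylinder with flat black lid, 58 mm across (lid; amber part 56), 52 mm high, about 160 g; starts somewhere on the counter beyond the mat, upright; five such things, places shuffled. The point is on its axis, half-way up; z is up along the axis.
- canister_mid (a point): Powder canister: white cylinder 50 mm across with a yellow cap (47 mm across, from 74 mm up), 96 mm high in all, about 150 g; starts somewhere on the counter beyond the mat, upright; five such things, places shuffled. The point is on its axis, half-way up (48 mm); z is up along the axis.
- bowl_mid (a point): Lather bowl: open white ceramic cup with straight sides, 62 mm outside, 42 mm high, wall 4 mm (54 mm inside), floor 5 mm thick, no handle, about 160 g; starts somewhere on the counter beyond the mat, upright; five such things, places shuffled. The point is on its axis, half-way up (21 mm); z is up along the axis.
- tin_mid (a point): Wax tin: flat round brass tin with a dark green disc 38 mm across on its lid, 54 mm across (52 at the bottom), 24 mm high, about 70 g; starts somewhere on the counter beyond the mat, upright; five such things, places shuffled. The point is on its axis, half-way up (12 mm); z is up along the axis.
- brush_mid (a point): Shaving brush standing on its foot: 120 mm high; wooden handle with a flat foot 36 mm across, narrowing to 24 to 28 mm; steel collar 29 mm across from 52 to 64 mm up; above it stiff (rigid) tan bristles 27 to 33 mm across. It can be gripped by collar or bristles. 90 g; starts somewhere on the counter beyond the mat, upright; five such things, places shuffled. The point is on its axis, half-way up (60 mm, on the collar); z points to the bristle end.
- coaster_teal_top (a point): Teal coaster, a flat disc 90 mm across and 4 mm thick, fixed on the black mat; its top is 7 mm above the counter. One of three in a straight row, centres 105 mm apart; which coaster has which place in the row is shuffled. The point is the centre of its top face.
- coaster_orange_top (a point): Orange coaster, a flat disc 90 mm across and 4 mm thick, fixed on the black mat; its top is 7 mm above the counter. One of three in a straight row, centres 105 mm apart; which coaster has which place in the row is shuffled. The point is the centre of its top face.
- coaster_grey_top (a point): Light grey coaster, a flat disc 90 mm across and 4 mm thick, fixed on the black mat; its top is 7 mm above the counter. One of three in a straight row, centres 105 mm apart; which coaster has which place in the row is shuffled. The point is the centre of its top face.
- spray_axis (a point): Spray bottle, fixed: pale blue bottle 70 mm across with a dark blue trigger head, 186 mm high. It stands in line with the row of coasters beyond one end of it, 100 mm from the centre of the nearest coaster; which end is shuffled. The point is on its axis at counter level.
- dock_axis (a point): Clipper stand, fixed: black base 75 by 66 mm holding an upright dark red hair clipper with a steel blade, 175 mm high. It stands in line with the row of coasters beyond the other end of it, 100 mm from the centre of the nearest coaster. The point is its centre at counter level.
Mind the look-alikes: they are no part of the job. Leave any blue, green or purple look-alike of the part that bears coaster_grey_top alone.

How it is judged:
On the way, in this order (a step that is already met when the one before it is completed fails the run):
1. Jar on the coaster next to the spray bottle, canister on the coaster next to the clipper stand, bowl on the coaster between them, all upright ((horizontal distance between jar_mid and coaster_teal_top below 0.015 m or horizontal distance between jar_mid and coaster_orange_top below 0.015 m or horizontal distance between jar_mid and coaster_grey_top below 0.015 m) and height (world z) of jar_mid between 0.028 and 0.038 m and angle between each of jar_mid, canister_mid, bowl_mid's own z axis and vertical below 0.12 rad and horizontal distance between jar_mid and spray_axis below 0.15 m and (horizontal distance between canister_mid and coaster_teal_top below 0.015 m or horizontal distance between canister_mid and coaster_orange_top below 0.015 m or horizontal distance between canister_mid and coaster_grey_top below 0.015 m) and height (world z) of canister_mid between 0.05 and 0.06 m and horizontal distance between canister_mid and dock_axis below 0.15 m and (horizontal distance between bowl_mid and coaster_teal_top below 0.015 m or horizontal distance between bowl_mid and coaster_orange_top below 0.015 m or horizontal distance between bowl_mid and coaster_grey_top below 0.015 m) and height (world z) of bowl_mid between 0.023 and 0.033 m and horizontal distance between bowl_mid and spray_axis above 0.15 m and horizontal distance between bowl_mid and dock_axis above 0.15 m), for 0.2 s.
2. The tin sits on top of the jar (all of step 1 and horizontal distance between tin_mid and jar_mid below 0.012 m and z of tin_mid in the frame of jar_mid between 0.033 and 0.043 m and angle between tin_mid's own z axis and vertical below 0.12 rad), for 0.2 s.
3. The brush stands upright in the bowl (all of step 2 and horizontal distance between brush_mid and bowl_mid below 0.015 m and z of brush_mid in the frame of bowl_mid between 0.039 and 0.05 m and angle between brush_mid's own z axis and vertical below 0.15 rad), for 0.2 s.
At the end, for the whole second after the job is handed in: Jar, canister and bowl upright on their coasters (by the spray bottle, by the clipper stand, between), centred within 15 mm; tin flat on the jar within 12 mm of its axis; brush standing in the bowl, bristles up, within 0.15 rad of upright; all at rest (all of step 3 and linear speed of each of jar, tin, bowl, brush, canister below 0.02 m/s); the robot touches nothing.
It also fails if it takes over 134 s, if anything falls off the work surface, if the arm or the gripper's body presses on something with over 40 N, if the wrist force passes 120 N, or if a joint passes its speed limit or range.

### The arm

A 7-joint arm with a two-finger parallel gripper is mounted at the origin on the work surface. World frame = base frame: x ahead of the robot, y to its left, z up, the work surface at z = 0. Lengths are in m, angles in rad, forces in N, time in s.
With the tool pointing down it reaches from about 0.4 to 0.85 m from the base axis. Payload 4.4 kg.
Tool frame: the origin (TCP) lies between the finger pads; the fingertips stand 11 mm ahead of it and the grasp point (between the pads) lies 8 mm behind it (robot.nose_length is the distance from the TCP to the fingertips, in m); z points along the fingers, y is the direction in which the jaws open and shut (so a half turn about z gives the same grasp; the last joint's range is limited). The gripper opens to 94 mm and grips with 3 to 60 N. Pads are 16 mm wide; open, the fingers measure 119 mm over their backs; the gripper's body (75 mm by 177 mm) begins 78 mm behind the grasp point.
Start: joints at [-1.259, 0.628, 0.038, 1.517, -0.027, 0.996, -0.02], TCP at [0.24, 0.604, 0.216] pointing down, gripper open.
Joint ranges: [-3.06, 3.06], [-0.37, 2.12], [-1.25, 1.32], [0.18, 2.47], [-1.1, 4.24], [0.23, 1.98], [-2.94, 2.94]. Speed limits (rad/s): [2.57, 2.57, 3.14, 3.14, 3.14, 3.14, 3.14].

### API

Orientations are given as a 3x3 rotation matrix whose columns are the frame's x, y, z axes.
In Python, from bench import telemetry, imaging, robot gives the robot as it stands.
- The arm moves only by the tool jog_arm, never from a script. Its argument "targets" is a list of rows, each an object with "delta_pos": the shift along the world's x, y, z in cm, a list of three; "rot": the turn, a rotation vector about the world's x, y, z in degrees, a list of three; "jaw": the opening, from 0 (shut) to 1 (fully open). In form: [{"delta_pos": [tx, ty, tz], "rot": [wx, wy, wz], "jaw": jaw}, ...]. A call has 1 to 12 rows; each row shifts and turns the pose as measured when the row begins; what a row does not reach is not made up. A row lasts 1/10 s, in which the tool goes at most 50 mm and 8.59 degrees, less where a joint would pass 70% of its speed; a pose out of reach is approached as far as the arm can. A call with a gripper value outside its range is refused whole. The fingers move at their own pace and stop on an object; "squeeze" is the grip in N (left out, the last holds). Time passes only in rows, so rows that do not move let the fingers close. It gives the time, the measured TCP pose, the force and the opening at its end, in the units of the state.
- telemetry.state(): the state, without advancing time (a new reading comes with each control period).
- imaging.grab_frame(name): name is "side" or "top" or "wrist"; returns (picture, depth): 480x640x3 uint8, blue, green, red; 480x640 float32, m along the optical axis (not along the pixel's ray), 0 where there is no reading.
- imaging.calibration(name): a dict with "mtx" (3x3 intrinsics, pixels), "k1" (the pictures are not rectified: a ray, as slopes to the right and down, at radius r is drawn at 1 + k1 r^2 times it, then the intrinsics apply), "R" (3x3) and "t" (3): a world point X has camera coordinates R X + t. Camera axes: x right, y down, z forward; pixel columns grow to the right and rows downward; lengths in m; the calibration is good to about 2 mm. A picture is of the moment at which its call begins: read the wrist's pose just before it. calibration takes no time and is no camera call; for the wrist camera it gives the pose at the moment of the call.
- robot.sign_off(): hands the job in, once; it reports no verdict.
The state is a dict: "clock": time; "qpos": joint angles; "qvel": joint speeds; "tau": joint torques, N m; "eef_pos": TCP position; "eef_rot": TCP orientation; "ft_force": force on the tool from outside, world axes, zero at the start; "ft_torque": the same for the moment, N m; "finger_gap": finger opening in m.
Only numpy, scipy, OpenCV 4.12 (cv2) and the standard library are available. Lean on these libraries where they do the work, as an engineer would, in place of code of your own. Each camera call takes 0.05 s, during which the arm holds its last target.

## Working session

There is one attempt and no reset: what is moved stays moved. The work goes in short steps, Python scripts to look and compute and a tool call to move; the robot and the scene stay as the last step left them, time stands still between calls to the robot, and variables do not carry over. Pictures are saved under pics/ and viewed, and the job is handed in when it is done.

Besides the shell and the picture viewer there is one more tool, called as name(argument=value, ...) on one line, values as JSON. jog_arm: Moves the arm, as the interface text tells. Its arguments: {"type":"object","properties":{"targets":{"type":"array","items":{"type":"object","properties":{"delta_pos":{"type":"array","items":{"type":"number"}},"rot":{"type":"array","items":{"type":"number"}},"jaw":{"type":"number"}}}},"squeeze":{"type":"number"}},"required":["targets"]}

```bash
mkdir -p pics; ls; python3 - <<'E'
from bench import telemetry, imaging, robot
import cv2
s=telemetry.state();print({k:s[k] for k in('clock','eef_pos','eef_rot','finger_gap')})
for n in('side','top'):
    p,d=imaging.grab_frame(n);cv2.imwrite(f'pics/{n}0.png',p)
    import numpy as np;np.save(f'{n}0.npy',d)
    print(n,imaging.calibration(n))
E
```

```text
pics
{'clock': 0.0, 'eef_pos': array([0.23950176, 0.60358566, 0.2155862 ]), 'eef_rot': array([[-9.29492067e-01,  3.68841531e-01, -6.50423112e-04],
       [ 3.68842104e-01,  9.29490512e-01, -1.70025001e-03],
       [-2.25607056e-05, -1.82027232e-03, -9.99998343e-01]]), 'finger_gap': 0.09427704864830479}
side {'mtx': array([[523.5587964 ,   0.        , 319.29823203],
       [  0.        , 523.5587964 , 244.25287153],
       [  0.        ,   0.        ,   1.        ]]), 'k1': -0.10421826103779408, 'R': array([[ 0.9920669 , -0.1233461 ,  0.02426949],
       [-0.04983498, -0.56312127, -0.82487024],
       [ 0.11541119,  0.81711699, -0.56480092]]), 't': array([-0.49874806,  0.09209874,  0.97753906])}
top {'mtx': array([[600.06722046,   0.        , 327.71058534],
       [  0.        , 600.06722046, 247.97399685],
       [  0.        ,   0.        ,   1.        ]]), 'k1': -0.14885724114549337, 'R': array([[ 0.02077318, -0.99965247,  0.01622983],
       [-0.99531668, -0.02221054, -0.09408185],
       [ 0.09440963, -0.01419945, -0.99543217]]), 't': array([-0.01360844,  0.50146503,  1.19733107])}
```

View pics/side0.png

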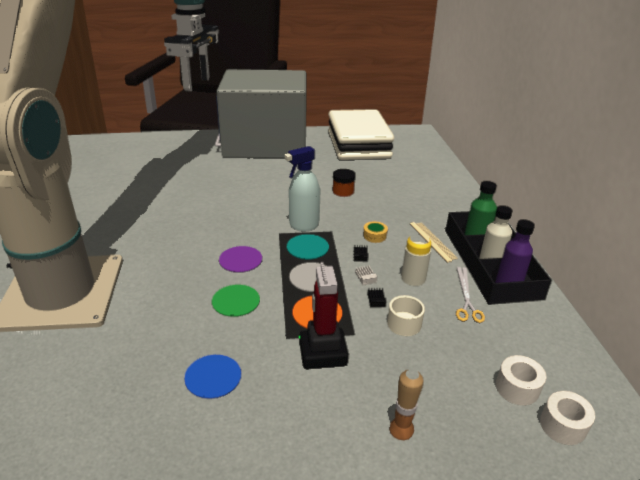

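View pics/top0.png

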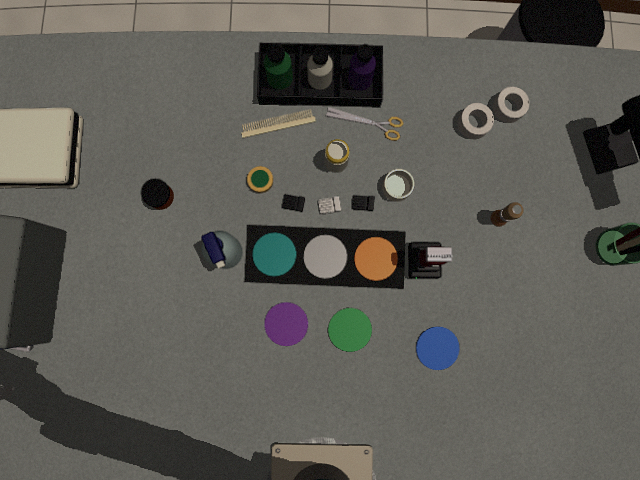

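The top view shows the row teal (274,254), grey (325,256), orange (376,258). The spray bottle is on the left at (222,250) and the clipper stand on the right at (427,258). The jar is at (157,194), tin (260,179), canister (337,153), bowl (399,184) and brush (505,214). Next I'll work out their positions.

```bash
cat > h.py <<'E'
from bench import telemetry, imaging, robot
import cv2, numpy as np
def rays(c,uv):
    uv=np.asarray(uv,float).reshape(-1,1,2)
    x=cv2.undistortPoints(uv,c['mtx'],np.array([c['k1'],0,0,0.])).reshape(-1,2)
    return np.c_[x,np.ones(len(x))]
def onplane(c,uv,z):
    r=rays(c,uv)@c['R']; o=-c['R'].T@c['t']
    s=(z-o[2])/r[:,2]; return o+r*s[:,None]
def cloud(c,d):
    v,u=np.mgrid[0:480,0:640]
    r=rays(c,np.c_[u.ravel(),v.ravel()])
    P=(r*d.ravel()[:,None]-c['t'])@c['R']
    P[d.ravel()<=0]=np.nan
    return P.reshape(480,640,3)
def proj(c,X):
    X=np.asarray(X,float).reshape(-1,1,3); rv=cv2.Rodrigues(c['R'])[0]
    return cv2.projectPoints(X,rv,c['t'],c['mtx'],np.array([c['k1'],0,0,0.]))[0].reshape(-1,2)
def circ(P):
    A=np.c_[2*P[:,:2],np.ones(len(P))];b=(P[:,:2]**2).sum(1)
    s=np.linalg.lstsq(A,b,rcond=None)[0];return s[:2],np.sqrt(s[2]+s[0]**2+s[1]**2)
E
python3 - <<'E'
from h import *
p=cv2.imread('pics/top0.png');c=imaging.calibration('top');W=cloud(c,np.load('top0.npy'))
hsv=cv2.cvtColor(p,cv2.COLOR_BGR2HSV)
print('floor',np.nanmedian(W[300:420,380:600,2]),np.nanstd(W[300:420,380:600,2]))
for n,(u,v) in dict(teal=(274,254),grey=(325,256),orange=(372,258)).items():
    m=(np.abs(p.astype(int)-p[v,u]).sum(2)<60).astype(np.uint8)
    k,l,st,ce=cv2.connectedComponentsWithStats(m)
    m=(l==l[v,u]).astype(np.uint8)
    q=max(cv2.findContours(m,0,1)[0],key=len); h=cv2.convexHull(q)
    (e),r=circ(onplane(c,h.reshape(-1,2),.007)); print(n,e,r, W[v,u])
# heights
for n,(u,v,zt) in dict(jar=(157,194,.052),tin=(260,179,.024),can=(337,153,.096),bowl=(399,184,.042),brush=(508,212,.12)).items():
    sub=W[v-32:v+33,u-32:u+33].reshape(-1,3)
    q=sub[np.abs(sub[:,2]-zt)<.008]
    print(n,len(q),(q.min(0)+q.max(0))/2,q.max(0)-q.min(0),'median z',np.median(q[:,2]))
E
```

```text
floor 0.0010450451196001524 0.0025915153350154208
teal [0.48855971 0.10751465] 0.04405872653332056 [0.48810285 0.10718368 0.00929028]
grey [0.48639152 0.00241132] 0.04359390412550194 [0.4864043  0.00220846 0.00818239]
orange [ 0.4840315  -0.10263569] 0.04375926042957789 [ 0.48451764 -0.09490587  0.00664693]
jar 638 [0.60500232 0.35099186 0.05197397] [0.05689582 0.05792263 0.01554204] median z 0.05321877104879428
tin 535 [0.62526424 0.11864185 0.02376816] [0.08775018 0.09258721 0.01541997] median z 0.02492035109736411
can 152 [ 0.68782206 -0.01512699  0.09504502] [0.04734313 0.04510056 0.01374325] median z 0.09462826573597535
bowl 215 [ 0.63502377 -0.14468672  0.04162879] [0.06277505 0.06096426 0.01449787] median z 0.042323229618412395
brush 127 [ 0.57582147 -0.36311306  0.11845364] [0.03023116 0.03103668 0.01268273] median z 0.11636072697673798
```

```bash
python3 - <<'E'
from h import *
p=cv2.imread('pics/top0.png');q=p[110:270,130:540]
cv2.imwrite('pics/z0.png',cv2.resize(q,(800,312),interpolation=cv2.INTER_CUBIC))
p=cv2.imread('pics/side0.png')[150:450,270:470];cv2.imwrite('pics/z1.png',cv2.resize(p,(400,600),interpolation=cv2.INTER_CUBIC))
E
```

```text
(no output)
```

View pics/z0.png

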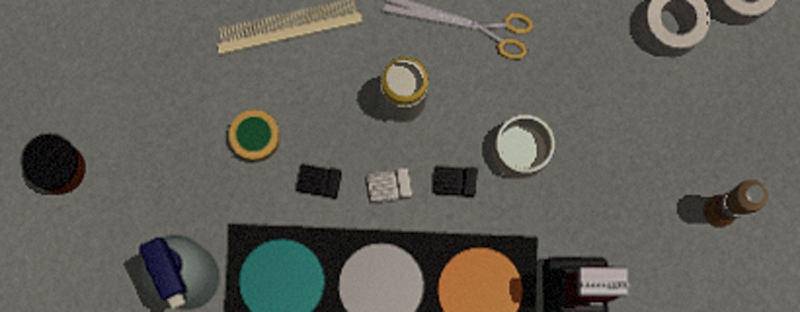

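View pics/z1.png

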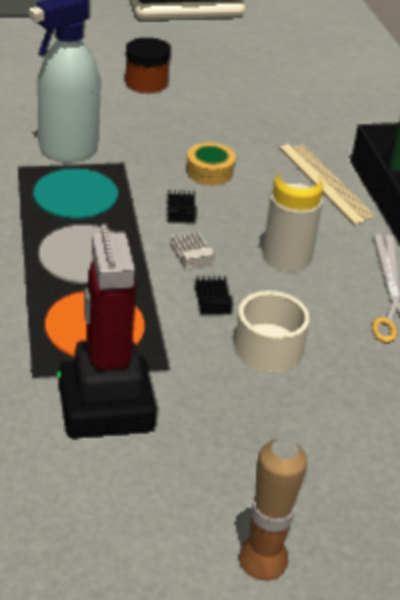

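```bash
python3 - <<'E'
from h import *
p=cv2.imread('pics/top0.png');c=imaging.calibration('top');W=cloud(c,np.load('top0.npy'))
hsv=cv2.cvtColor(p,cv2.COLOR_BGR2HSV)
def comp(m,u,v,z,r=40):
    M=np.zeros((480,640),np.uint8);M[v-r:v+r,u-r:u+r]=m[v-r:v+r,u-r:u+r]*255
    q=max(cv2.findContours(M,0,1)[0],key=cv2.contourArea);return circ(onplane(c,cv2.convexHull(q).reshape(-1,2),z))
yel=(hsv[...,1]>90)&(hsv[...,2]>60)&(hsv[...,0]>10)&(hsv[...,0]<95)
print('tin',comp(yel,260,179,.024,20),'can',comp(yel,337,150,.092,16))
dark=p.max(2)<25
print('jar',comp(dark,155,192,.052,20))
for n,(u0,u1,v0,v1) in dict(spray=(185,245,225,275),dock=(405,460,235,285)).items():
    s=W[v0:v1,u0:u1].reshape(-1,3)
    for a,b in((.05,.11),(.11,.15),(.15,.22)):
        q=s[(s[:,2]>a)&(s[:,2]<b)]; print(n,a,len(q),np.percentile(q,[2,98],axis=0)[:,:2].round(3).tolist() if len(q) else '')
# side view of brush/others
c=imaging.calibration('side');W=cloud(c,np.load('side0.npy'))
for n,uv in dict(brushcollar=(406,408),brushfoot=(402,432),can=(416,265),bowl=(405,322),jar=(344,188),tin=(375,236)).items(): print(n,W[uv[1],uv[0]].round(4))
for n,X in dict(brush=(.576,-.363,0),can=(.688,-.015,0),bowl=(.635,-.145,0),jar=(.605,.351,0),tin=(.625,.119,0),tealc=(.4886,.1075,.007)).items(): print(n,proj(c,X).round(1))
E
```

```text
tin (array([0.64165908, 0.14026471]), np.float64(0.027155561751684525)) can (array([ 0.68635764, -0.01625036]), np.float64(0.024046993192048737))
jar (array([0.60334601, 0.34917972]), np.float64(0.028955334865155835))
spray 0.05 321 [[0.459, 0.172], [0.523, 0.238]]
spray 0.11 279 [[0.469, 0.179], [0.517, 0.233]]
spray 0.15 528 [[0.451, 0.183], [0.508, 0.221]]
dock 0.05 286 [[0.459, -0.224], [0.507, -0.177]]
dock 0.11 133 [[0.463, -0.217], [0.499, -0.181]]
dock 0.15 382 [[0.47, -0.224], [0.494, -0.18]]
brushcollar [ 0.5719 -0.378   0.0675]
brushfoot [ 0.5732 -0.3778  0.0134]
can [ 0.6826 -0.04    0.0497]
bowl [ 0.6274 -0.1756  0.0329]
jar [0.6042 0.3233 0.0238]
tin [0.6382 0.1136 0.0172]
brush [[400.3 428.9]]
can [[412.  277.3]]
bowl [[402.6 323.6]]
jar [[342.1 191.1]]
tin [[367.9 241.5]]
tealc [[306.6 244.9]]
```

```bash
python3 - <<'E'
from h import *
c=imaging.calibration('side');W=cloud(c,np.load('side0.npy'))
for uv in [(225,80),(300,80),(305,145),(222,150),(265,72),(265,98),(265,120)]: print(uv,W[uv[1],uv[0]].round(3))
E
```

```text
(225, 80) [0.315 0.647 0.202]
(300, 80) [0.523 0.641 0.199]
(305, 145) [0.529 0.546 0.044]
(222, 150) [0.297 0.576 0.024]
(265, 72) [0.428 0.72  0.201]
(265, 98) [0.422 0.56  0.177]
(265, 120) [0.42  0.556 0.116]
```

jog_arm(targets=[{"delta_pos": [0, -2, 3], "rot": [0, 0, -5], "jaw": 1}, {"delta_pos": [0, -3, 3], "rot": [0, 0, -8], "jaw": 1}, {"delta_pos": [1, -4, 1], "rot": [0, 0, -8], "jaw": 1}], squeeze=20)

```text
clock: 0.4
eef_pos: [0.2455, 0.514, 0.2821]
eef_rot: [[-0.732, 0.681, -0.009], [0.681, 0.732, -0.005], [0.003, -0.009, -1.0]]
ft_force: [0.0, -0.4, 0.6]
finger_gap: 0.0938
```

jog_arm(targets=[{"delta_pos": [2, -4, 0], "rot": [0, 0, -7], "jaw": 1}, {"delta_pos": [3, -3, 0], "rot": [0, 0, -7], "jaw": 1}, {"delta_pos": [4, -3, 0], "rot": [0, 0, -7], "jaw": 1}, {"delta_pos": [4, -2, 0], "rot": [0, 0, -7], "jaw": 1}, {"delta_pos": [4, -2, -1], "rot": [0, 0, -7], "jaw": 1}, {"delta_pos": [4, -1, -2], "rot": [0, 0, -7], "jaw": 1}, {"delta_pos": [4, -1, -2], "rot": [0, 0, -5], "jaw": 1}, {"delta_pos": [4, 0, -2], "rot": [0, 0, 0], "jaw": 1}, {"delta_pos": [4, 0, -2], "rot": [0, 0, 0], "jaw": 1}, {"delta_pos": [2, 0, -2], "rot": [0, 0, 0], "jaw": 1}, {"delta_pos": [0, 0, 0], "rot": [0, 0, 0], "jaw": 1}])

```text
clock: 1.5
eef_pos: [0.6057, 0.3389, 0.1683]
eef_rot: [[0.038, 0.999, -0.008], [0.999, -0.038, 0.004], [0.004, -0.008, -1.0]]
ft_force: [-0.6, -0.9, -0.1]
finger_gap: 0.0937
```

jog_arm(targets=[{"delta_pos": [-0.1, 1.1, -2], "rot": [-0.2, -0.4, 2.2], "jaw": 1}, {"delta_pos": [0, 0, 0], "rot": [0, 0, 0], "jaw": 1}])

```text
clock: 1.7
eef_pos: [0.6037, 0.3495, 0.1473]
eef_rot: [[-0.0, 1.0, -0.003], [1.0, 0.0, -0.001], [-0.001, -0.003, -1.0]]
ft_force: [-1.1, 0.3, -0.7]
finger_gap: 0.094
```

```bash
python3 - <<'E'
from h import *
c=imaging.calibration('wrist');s=telemetry.state();p,d=imaging.grab_frame('wrist');cv2.imwrite('pics/w0.png',p)
print(s['eef_pos'],proj(c,[(.604,.350,.052),(.604,.35,0)]))
E
```

```text
[0.60369577 0.3494702  0.14727958] [[319.81375105 245.83444412]
 [320.06238513 225.76843975]]
```

View pics/w0.png

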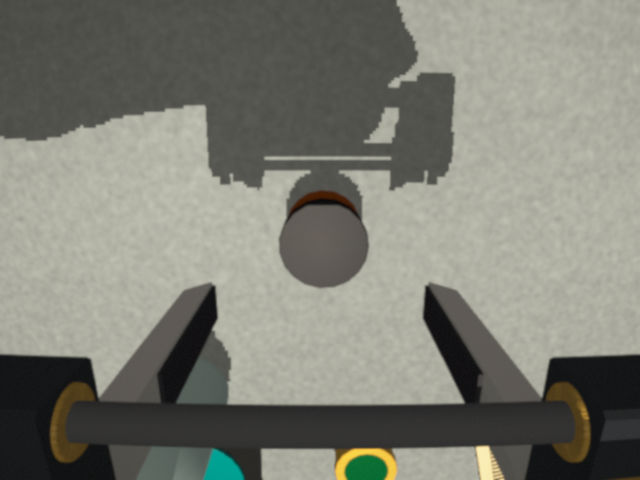

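The wrist view shows the jar lid centred at (324,243). I predicted (320,246), so they agree to about 3 mm. I'll descend and grip.

jog_arm(targets=[{"delta_pos": [0.1, 0.1, -4], "rot": [0, 0, 0], "jaw": 1}, {"delta_pos": [0, 0, -4], "rot": [0, -0.2, 0], "jaw": 1}, {"delta_pos": [0, 0, -3], "rot": [0, 0, 0], "jaw": 1}, {"delta_pos": [0, 0, -1.5], "rot": [0, 0, 0], "jaw": 1}, {"delta_pos": [0, 0, 0], "rot": [0, 0, 0], "jaw": 1}])

```text
clock: 2.25
eef_pos: [0.6097, 0.3516, 0.0331]
eef_rot: [[0.003, 1.0, 0.017], [1.0, -0.003, 0.007], [0.007, 0.017, -1.0]]
ft_force: [-0.7, -0.4, -0.0]
finger_gap: 0.0941
```

jog_arm(targets=[{"delta_pos": [-0.4, -0.1, -1.5], "rot": [-0.4, 0.9, 0], "jaw": 1}, {"delta_pos": [0, 0, 0], "rot": [0, 0, 0], "jaw": 1}])

```text
clock: 2.45
eef_pos: [0.607, 0.3516, 0.0208]
eef_rot: [[0.003, 1.0, 0.004], [1.0, -0.003, 0.002], [0.002, 0.004, -1.0]]
ft_force: [-0.2, -0.2, 0.0]
finger_gap: 0.0939
```

jog_arm(targets=[{"delta_pos": [-0.1, 0, -0.2], "rot": [-0.1, 0.2, 0], "jaw": 1}, {"delta_pos": [0, 0, 0], "rot": [0, 0, 0], "jaw": 0.5}, {"delta_pos": [0, 0, 0], "rot": [0, 0, 0], "jaw": 0.5}, {"delta_pos": [0, 0, 0], "rot": [0, 0, 0], "jaw": 0.5}, {"delta_pos": [0, 0, 0], "rot": [0, 0, 0], "jaw": 0.5}, {"delta_pos": [0, 0, 0], "rot": [0, 0, 0], "jaw": 0.5}, {"delta_pos": [0, 0, 0], "rot": [0, 0, 0], "jaw": 0.5}], squeeze=20)

```text
clock: 3.15
eef_pos: [0.6084, 0.3528, 0.0228]
eef_rot: [[0.003, 1.0, 0.006], [1.0, -0.003, 0.003], [0.003, 0.006, -1.0]]
ft_force: [0.6, 0.3, -0.8]
finger_gap: 0.0572
```

jog_arm(targets=[{"delta_pos": [0, 0, 2], "rot": [0, 0, 0], "jaw": 0.3}, {"delta_pos": [0, 0, 3], "rot": [0, 0, 0], "jaw": 0.3}, {"delta_pos": [0, 0, 3], "rot": [0, 0, 0], "jaw": 0.3}, {"delta_pos": [1, -1, 3], "rot": [0, 0, 0], "jaw": 0.3}, {"delta_pos": [2, -2, 1], "rot": [0, 0, 0], "jaw": 0.3}, {"delta_pos": [1, -3, 0], "rot": [0, 0, 0], "jaw": 0.3}, {"delta_pos": [0, -3, 0], "rot": [0, 0, 0], "jaw": 0.3}, {"delta_pos": [0, -3, 0], "rot": [0, 0, 0], "jaw": 0.3}, {"delta_pos": [0, -3, 0], "rot": [0, 0, 0], "jaw": 0.3}, {"delta_pos": [0, -3, 0], "rot": [0, 0, 0], "jaw": 0.3}, {"delta_pos": [0, -2, 0], "rot": [0, 0, 0], "jaw": 0.3}, {"delta_pos": [0, 0, 0], "rot": [0, 0, 0], "jaw": 0.3}])

```text
clock: 4.35
eef_pos: [0.644, 0.1449, 0.1426]
eef_rot: [[-0.0, 1.0, -0.001], [1.0, 0.0, -0.002], [-0.002, -0.001, -1.0]]
ft_force: [0.3, 0.2, -1.9]
finger_gap: 0.0575
```

jog_arm(targets=[{"delta_pos": [0, -2, 0], "rot": [0, 0, 0], "jaw": 0.3}, {"delta_pos": [-2, -1.5, 0], "rot": [0, 0, 0], "jaw": 0.3}, {"delta_pos": [-3, 0, 0], "rot": [0, 0, 0], "jaw": 0.3}, {"delta_pos": [-3, 0, 0], "rot": [0, 0, 0], "jaw": 0.3}, {"delta_pos": [-3, 0, 0], "rot": [0, 0, 0], "jaw": 0.3}, {"delta_pos": [-3, 0, 0], "rot": [0, 0, 0], "jaw": 0.3}, {"delta_pos": [-1.5, 0, 0], "rot": [0, 0, 0], "jaw": 0.3}, {"delta_pos": [0, 0, 0], "rot": [0, 0, 0], "jaw": 0.3}])

```text
clock: 5.15
eef_pos: [0.4832, 0.1204, 0.1408]
eef_rot: [[-0.01, 1.0, -0.002], [1.0, 0.01, 0.005], [0.005, -0.002, -1.0]]
ft_force: [1.3, 0.4, -1.9]
finger_gap: 0.0575
```

```bash
python3 - <<'E'
from h import *
s=telemetry.state();print(s['eef_pos'],s['eef_rot'][:,2],s['eef_rot'][:,1])
p,d=imaging.grab_frame('side');cv2.imwrite('pics/s1.png',p[100:400,180:480])
E
```

```text
[0.48322241 0.12036126 0.14084995] [-0.00166295  0.00523296 -0.99998493] [ 0.999951    0.00976726 -0.00161178]
```

View pics/s1.png

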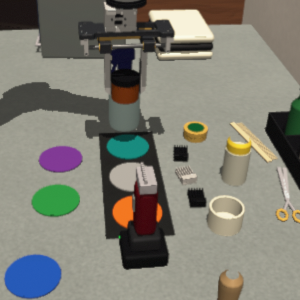

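The jar is held upright above the teal coaster, at crop (126,85). I'll trim the position and lower it.

jog_arm(targets=[{"delta_pos": [0.5, -1.1, -3], "rot": [0.3, 0, 0], "jaw": 0.3}, {"delta_pos": [0, 0, -3], "rot": [0, 0, 0], "jaw": 0.3}, {"delta_pos": [0, 0, -2], "rot": [0, 0, 0], "jaw": 0.3}, {"delta_pos": [0, 0, 0], "rot": [0, 0, 0], "jaw": 0.3}])

```text
clock: 5.6
eef_pos: [0.4992, 0.1136, 0.0597]
eef_rot: [[-0.013, 1.0, 0.013], [1.0, 0.013, 0.015], [0.014, 0.013, -1.0]]
ft_force: [0.6, -0.0, -1.9]
finger_gap: 0.0577
```

jog_arm(targets=[{"delta_pos": [-1.0, -0.5, -1.5], "rot": [-0.8, 0.7, -0.7], "jaw": 0.3}, {"delta_pos": [0, 0, 0], "rot": [0, 0, 0], "jaw": 0.3}])

```text
clock: 5.8
eef_pos: [0.4924, 0.1095, 0.0448]
eef_rot: [[-0.001, 1.0, 0.004], [1.0, 0.001, 0.001], [0.001, 0.004, -1.0]]
ft_force: [-0.4, 0.3, -1.3]
finger_gap: 0.0576
```

jog_arm(targets=[{"delta_pos": [-0.4, 0, -1.2], "rot": [0, 0.2, 0], "jaw": 0.3}, {"delta_pos": [0, 0, 0], "rot": [0, 0, 0], "jaw": 0.3}])

```text
clock: 6.0
eef_pos: [0.4914, 0.1107, 0.0336]
eef_rot: [[-0.002, 1.0, 0.005], [1.0, 0.002, 0.003], [0.003, 0.005, -1.0]]
ft_force: [-0.8, 0.0, -2.1]
finger_gap: 0.0574
```

jog_arm(targets=[{"delta_pos": [-0.3, -0.2, -0.3], "rot": [-0.2, 0.3, 0], "jaw": 0.3}, {"delta_pos": [0, 0, -0.1], "rot": [0, 0, 0], "jaw": 0.3}, {"delta_pos": [0, 0, 0], "rot": [0, 0, 0], "jaw": 0.3}])

```text
clock: 6.3
eef_pos: [0.4902, 0.1091, 0.0307]
eef_rot: [[-0.002, 1.0, 0.003], [1.0, 0.002, 0.0], [0.0, 0.003, -1.0]]
ft_force: [-0.5, -0.1, -1.7]
finger_gap: 0.0579
```

jog_arm(targets=[{"delta_pos": [-0.1, 0, -0.2], "rot": [0, 0, 0], "jaw": 0.3}, {"delta_pos": [0, 0, 0], "rot": [0, 0, 0], "jaw": 0.3}])

```text
clock: 6.5
eef_pos: [0.4903, 0.1091, 0.0299]
eef_rot: [[-0.002, 1.0, 0.006], [1.0, 0.002, 0.001], [0.001, 0.006, -1.0]]
ft_force: [0.5, 0.5, -2.4]
finger_gap: 0.0574
```

jog_arm(targets=[{"delta_pos": [0, 0, -0.2], "rot": [0, 0.2, 0], "jaw": 0.3}, {"delta_pos": [0, 0, 0], "rot": [0, 0, 0], "jaw": 0.3}, {"delta_pos": [0, 0, -0.1], "rot": [0, 0, 0], "jaw": 0.3}, {"delta_pos": [0, 0, 0], "rot": [0, 0, 0], "jaw": 0.3}])

```text
clock: 6.9
eef_pos: [0.4909, 0.1092, 0.0296]
eef_rot: [[-0.001, 1.0, 0.004], [1.0, 0.001, 0.002], [0.002, 0.004, -1.0]]
ft_force: [-0.0, 0.2, -0.4]
finger_gap: 0.0573
```

jog_arm(targets=[{"delta_pos": [0, 0, 0], "rot": [0, 0, 0], "jaw": 1}, {"delta_pos": [0, 0, 0], "rot": [0, 0, 0], "jaw": 1}, {"delta_pos": [0, 0, 0], "rot": [0, 0, 0], "jaw": 1}, {"delta_pos": [0, 0, 0], "rot": [0, 0, 0], "jaw": 1}, {"delta_pos": [0, 0, 3], "rot": [0, 0, 0], "jaw": 1}, {"delta_pos": [0, 0, 4], "rot": [0, 0, 0], "jaw": 1}, {"delta_pos": [0, 0, 4], "rot": [0, 0, 0], "jaw": 1}, {"delta_pos": [2, -1, 3], "rot": [0, 0, 0], "jaw": 1}, {"delta_pos": [4, -2, 1], "rot": [0, 0, 0], "jaw": 1}, {"delta_pos": [4, -2, 0], "rot": [0, 0, 0], "jaw": 1}, {"delta_pos": [4, -3, 0], "rot": [0, 0, 0], "jaw": 1}, {"delta_pos": [0, 0, 0], "rot": [0, 0, 0], "jaw": 1}])

```text
clock: 8.1
eef_pos: [0.6315, 0.028, 0.1855]
eef_rot: [[-0.007, 1.0, 0.002], [1.0, 0.007, 0.001], [0.001, 0.002, -1.0]]
ft_force: [-0.4, -0.5, -0.1]
finger_gap: 0.0942
```

```bash
python3 - <<'E'
from h import *
for n in('top','side'):
    p,d=imaging.grab_frame(n);cv2.imwrite(f'pics/{n}2.png',p[100:400,150:550])
E
```

```text
(no output)
```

View pics/top2.png

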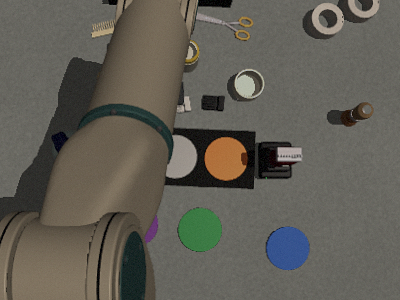

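View pics/side2.png

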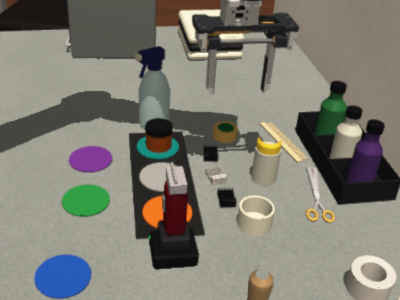

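The side crop shows the jar upright on the teal coaster (158,140). Next is the canister.

jog_arm(targets=[{"delta_pos": [3, -2, 0], "rot": [0, 0, 0], "jaw": 1}, {"delta_pos": [2.5, -2.3, 0], "rot": [0, 0, -0.4], "jaw": 1}, {"delta_pos": [0, 0, 0], "rot": [0, 0, 0], "jaw": 1}])

```text
clock: 8.5
eef_pos: [0.6779, -0.0043, 0.1828]
eef_rot: [[-0.011, 1.0, -0.012], [1.0, 0.011, 0.01], [0.01, -0.012, -1.0]]
ft_force: [-0.5, -1.7, 0.1]
finger_gap: 0.0938
```

```bash
python3 - <<'E'
from h import *
c=imaging.calibration('wrist');s=telemetry.state();p,d=imaging.grab_frame('wrist');cv2.imwrite('pics/w2.png',p)
print(s['eef_pos'],s['eef_rot'][:,2],proj(c,[(.687,-.0155,.096)]))
hsv=cv2.cvtColor(p,cv2.COLOR_BGR2HSV);m=cv2.inRange(hsv,(18,100,60),(38,255,255))
for q in cv2.findContours(m,0,1)[0]:
    if cv2.contourArea(q)>300: print(cv2.minEnclosingCircle(q), circ(onplane(c,cv2.convexHull(q).reshape(-1,2),.096)))
E
```

```text
[ 0.67789339 -0.00430483  0.18280261] [-0.0124301  0.0097711 -0.999875 ] [[334.81049931 269.24468858]]
((567.5, 422.0), 41.27054977416992) (array([ 0.85555789, -0.13494706]), np.float64(0.03231351621037713))
((72.0, 422.0), 41.23115539550781) (array([ 0.5014563 , -0.14338843]), np.float64(0.03367288705840272))
((428.7054748535156, 367.08905029296875), 16.34942626953125) (array([ 0.7525122 , -0.08501475]), np.float64(0.010456340264574912))
((397.5, 360.0), 16.620868682861328) (array([ 0.7305459 , -0.07985646]), np.float64(0.010738361633615072))
((108.32433319091797, 317.3597717285156), 46.31035232543945) (array([ 0.53470232, -0.05653556]), np.float64(0.031641964992557454))
((337.6199645996094, 265.248046875), 37.041297912597656) (array([ 0.68873569, -0.01356497]), np.float64(0.023661245326355874))
((275.4845886230469, 29.06057357788086), 40.02027893066406) (array([0.65162703, 0.12462327]), np.float64(0.021026598637106847))
```

View pics/w2.png

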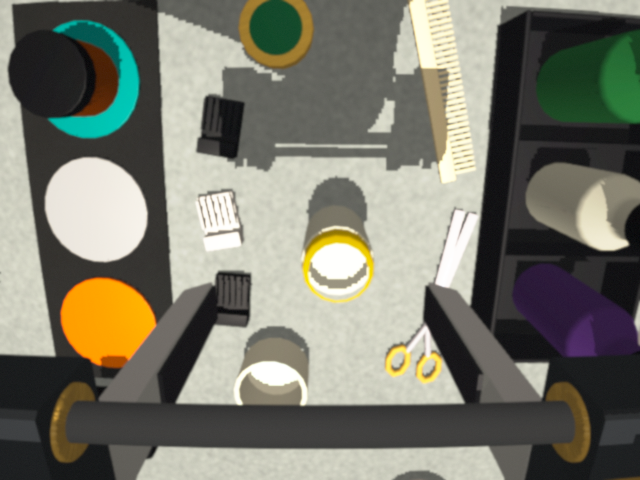

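The wrist view shows the canister cap at (338,265), i.e. (0.689,-0.014), within 2 mm of the top-camera estimate.

jog_arm(targets=[{"delta_pos": [1.0, -1.0, -2], "rot": [-0.6, -0.7, -0.6], "jaw": 1}, {"delta_pos": [0, 0, -2], "rot": [0, 0, 0], "jaw": 1}, {"delta_pos": [0, 0, 0], "rot": [0, 0, 0], "jaw": 1}])

```text
clock: 8.85
eef_pos: [0.6822, -0.0043, 0.1414]
eef_rot: [[-0.008, 1.0, -0.006], [1.0, 0.008, 0.007], [0.007, -0.006, -1.0]]
ft_force: [-1.1, 1.3, -0.5]
finger_gap: 0.094
```

jog_arm(targets=[{"delta_pos": [0.6, -1.0, -1], "rot": [-0.4, -0.4, -0.5], "jaw": 1}, {"delta_pos": [0, 0, 0], "rot": [0, 0, 0], "jaw": 1}])

```text
clock: 9.05
eef_pos: [0.6873, -0.012, 0.1317]
eef_rot: [[-0.002, 1.0, 0.0], [1.0, 0.002, 0.001], [0.001, 0.0, -1.0]]
ft_force: [-0.2, 0.6, 0.1]
finger_gap: 0.0938
```

jog_arm(targets=[{"delta_pos": [0.1, -0.3, -3], "rot": [0, 0, 0], "jaw": 1}, {"delta_pos": [0, 0, -3], "rot": [0, 0, 0], "jaw": 1}, {"delta_pos": [0, 0, -2.5], "rot": [0, 0, 0], "jaw": 1}, {"delta_pos": [0, 0, -1], "rot": [0, 0, 0], "jaw": 1}, {"delta_pos": [0, 0, 0], "rot": [0, 0, 0], "jaw": 1}])

```text
clock: 9.55
eef_pos: [0.6912, -0.0134, 0.0393]
eef_rot: [[-0.003, 1.0, 0.009], [1.0, 0.003, 0.002], [0.002, 0.009, -1.0]]
ft_force: [-0.3, -0.7, 0.1]
finger_gap: 0.0937
```

jog_arm(targets=[{"delta_pos": [-0.3, -0.1, -0.2], "rot": [0, 0.5, 0], "jaw": 1}, {"delta_pos": [0, 0, 0], "rot": [0, 0, 0], "jaw": 0.4}, {"delta_pos": [0, 0, 0], "rot": [0, 0, 0], "jaw": 0.4}, {"delta_pos": [0, 0, 0], "rot": [0, 0, 0], "jaw": 0.4}, {"delta_pos": [0, 0, 0], "rot": [0, 0, 0], "jaw": 0.4}, {"delta_pos": [0, 0, 0], "rot": [0, 0, 0], "jaw": 0.3}, {"delta_pos": [0, 0, 0], "rot": [0, 0, 0], "jaw": 0.3}])

```text
clock: 10.25
eef_pos: [0.6915, -0.0145, 0.0433]
eef_rot: [[-0.004, 1.0, 0.008], [1.0, 0.004, 0.002], [0.002, 0.008, -1.0]]
ft_force: [-2.5, 0.4, 2.9]
finger_gap: 0.0501
```

jog_arm(targets=[{"delta_pos": [0, 0, 2], "rot": [0, 0.3, 0], "jaw": 0.3}, {"delta_pos": [0, 0, 3], "rot": [0, 0, 0], "jaw": 0.3}, {"delta_pos": [0, 0, 3], "rot": [0, 0, 0], "jaw": 0.3}, {"delta_pos": [0, -1, 3], "rot": [0, 0, 0], "jaw": 0.3}, {"delta_pos": [0, -3, 1], "rot": [0, 0, 0], "jaw": 0.3}, {"delta_pos": [-1, -3, 0], "rot": [0, 0, 0], "jaw": 0.3}, {"delta_pos": [-3, -1.5, 0], "rot": [0, 0, 0], "jaw": 0.3}, {"delta_pos": [-3, 0, 0], "rot": [0, 0, 0], "jaw": 0.3}, {"delta_pos": [-3, 0, 0], "rot": [0, 0, 0], "jaw": 0.3}, {"delta_pos": [-3, 0, 0], "rot": [0, 0, 0], "jaw": 0.3}, {"delta_pos": [-3, 0, 0], "rot": [0, 0, 0], "jaw": 0.3}, {"delta_pos": [0, 0, 0], "rot": [0, 0, 0], "jaw": 0.3}])

```text
clock: 11.45
eef_pos: [0.5213, -0.1015, 0.1646]
eef_rot: [[-0.004, 1.0, -0.003], [1.0, 0.004, 0.002], [0.002, -0.003, -1.0]]
ft_force: [0.1, 0.1, -1.0]
finger_gap: 0.0496
```

jog_arm(targets=[{"delta_pos": [-2, 0, -2], "rot": [0, 0, 0], "jaw": 0.3}, {"delta_pos": [-1.7, 0, -3], "rot": [0, 0, 0], "jaw": 0.3}, {"delta_pos": [0, 0, -3], "rot": [0, 0, 0], "jaw": 0.3}, {"delta_pos": [0, 0, 0], "rot": [0, 0, 0], "jaw": 0.3}])

```text
clock: 11.85
eef_pos: [0.487, -0.1017, 0.0845]
eef_rot: [[-0.005, 1.0, 0.005], [1.0, 0.005, 0.001], [0.001, 0.005, -1.0]]
ft_force: [0.2, -0.2, -1.3]
finger_gap: 0.0495
```

jog_arm(targets=[{"delta_pos": [-0.3, -0.1, -2], "rot": [0, 0.3, 0], "jaw": 0.3}, {"delta_pos": [-0.1, 0, -1], "rot": [0, 0, 0], "jaw": 0.3}, {"delta_pos": [0, 0, 0], "rot": [0, 0, 0], "jaw": 0.3}])

```text
clock: 12.15
eef_pos: [0.4869, -0.1032, 0.0555]
eef_rot: [[-0.005, 1.0, 0.005], [1.0, 0.005, 0.0], [0.0, 0.005, -1.0]]
ft_force: [0.1, -0.2, 0.1]
finger_gap: 0.0502
```

jog_arm(targets=[{"delta_pos": [-0.2, 0, -0.3], "rot": [0, 0.3, 0], "jaw": 0.3}, {"delta_pos": [0, 0, 0], "rot": [0, 0, 0], "jaw": 0.3}, {"delta_pos": [0, 0, -0.2], "rot": [0, 0, 0], "jaw": 0.3}, {"delta_pos": [0, 0, 0], "rot": [0, 0, 0], "jaw": 0.3}])

```text
clock: 12.55
eef_pos: [0.488, -0.1036, 0.0531]
eef_rot: [[-0.005, 1.0, 0.005], [1.0, 0.005, -0.001], [-0.001, 0.005, -1.0]]
ft_force: [0.8, 1.2, -1.3]
finger_gap: 0.0498
```

jog_arm(targets=[{"delta_pos": [-0.4, 0, -0.3], "rot": [0, 0.3, 0], "jaw": 0.3}, {"delta_pos": [-0.1, 0, 0], "rot": [0, 0, 0], "jaw": 0.3}])

```text
clock: 12.75
eef_pos: [0.4835, -0.1036, 0.0505]
eef_rot: [[-0.006, 1.0, 0.001], [1.0, 0.006, -0.001], [-0.001, 0.001, -1.0]]
ft_force: [-0.8, 0.7, -1.0]
finger_gap: 0.0501
```

```bash
python3 - <<'E'
from h import *
s=telemetry.state();print(s['eef_pos'],s['ft_force'])
p,d=imaging.grab_frame('side');cv2.imwrite('pics/s3.png',cv2.resize(p[160:380,230:430],(600,660))[:600])
E
```

```text
[ 0.48352618 -0.10359976  0.05054786] [-0.82081283  0.67456916 -1.03672386]
```

View pics/s3.png

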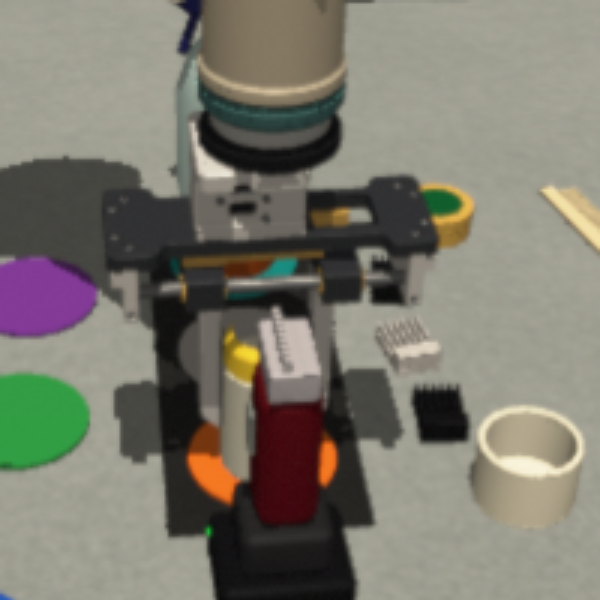

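The side view shows the canister upright just above the orange coaster (crop 240,440). I'll lower it until it touches.

jog_arm(targets=[{"delta_pos": [0, 0, -0.2], "rot": [0, 0, 0], "jaw": 0.3}, {"delta_pos": [0, 0, 0], "rot": [0, 0, 0], "jaw": 0.3}, {"delta_pos": [0, 0, -0.2], "rot": [0, 0, 0], "jaw": 0.3}, {"delta_pos": [0, 0, 0], "rot": [0, 0, 0], "jaw": 0.3}])

```text
clock: 13.2
eef_pos: [0.4838, -0.1041, 0.05]
eef_rot: [[-0.005, 1.0, 0.003], [1.0, 0.005, -0.0], [-0.0, 0.003, -1.0]]
ft_force: [-0.1, -0.6, -0.5]
finger_gap: 0.05
```

jog_arm(targets=[{"delta_pos": [0, 0, 0], "rot": [0, 0, 0], "jaw": 1}, {"delta_pos": [0, 0, 0], "rot": [0, 0, 0], "jaw": 1}, {"delta_pos": [0, 0, 0], "rot": [0, 0, 0], "jaw": 1}, {"delta_pos": [0, 0, 0], "rot": [0, 0, 0], "jaw": 1}, {"delta_pos": [0, 0, 3], "rot": [0, 0, 0], "jaw": 1}, {"delta_pos": [0, 0, 4], "rot": [0, 0, 0], "jaw": 1}, {"delta_pos": [0, 0, 4], "rot": [0, 0, 0], "jaw": 1}, {"delta_pos": [4, -1, 2], "rot": [0, 0, 0], "jaw": 1}, {"delta_pos": [4, -1, 0], "rot": [0, 0, 0], "jaw": 1}, {"delta_pos": [4, -1, 0], "rot": [0, 0, 0], "jaw": 1}, {"delta_pos": [3, -1, 0], "rot": [0, 0, 0], "jaw": 1}, {"delta_pos": [0, 0, 0], "rot": [0, 0, 0], "jaw": 1}])

```text
clock: 14.4
eef_pos: [0.6348, -0.1439, 0.1842]
eef_rot: [[-0.006, 1.0, -0.002], [1.0, 0.006, 0.001], [0.001, -0.002, -1.0]]
ft_force: [-0.6, 0.2, 0.5]
finger_gap: 0.0938
```

```bash
python3 - <<'E'
from h import *
c=imaging.calibration('wrist');s=telemetry.state();p,d=imaging.grab_frame('wrist');cv2.imwrite('pics/w4.png',p)
print(s['eef_pos'],s['eef_rot'][:,2],proj(c,[(.635,-.1447,.042)]))
# bowl ring estimate
W=cloud(c,d);print(np.nanmedian(W[...,2]))
q=W[(np.abs(W[...,2]-.042)<.004)&(np.hypot(W[...,0]-.635,W[...,1]+.1447)<.045)];print(len(q),(q.min(0)+q.max(0))/2,q.max(0)-q.min(0),circ(q))
E
```

```text
[ 0.63482169 -0.14385001  0.1842325 ] [-0.00234064  0.00130271 -0.99999641] [[319.69043402 229.58991281]]
0.0015163402266725591
1396 [ 0.63640506 -0.14529097  0.04134072] [0.06078001 0.06126176 0.00665669] (array([ 0.63631459, -0.1449561 ]), np.float64(0.02866323365285455))
```

View pics/w4.png

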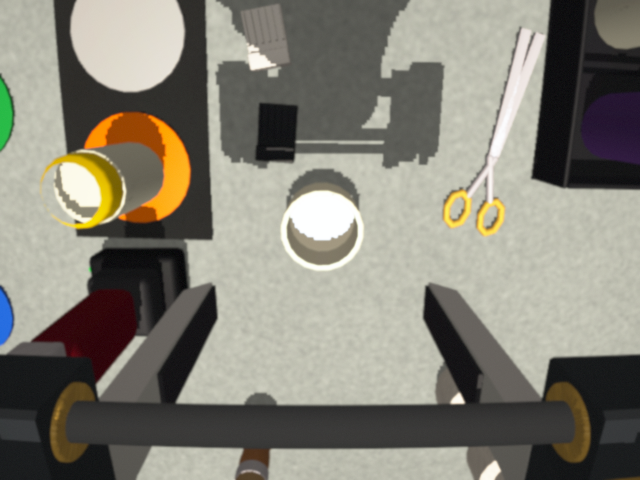

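The canister stands on orange at wrist (130,170), and the bowl rim is at (322,229), as predicted. Descending on the bowl.

jog_arm(targets=[{"delta_pos": [0, -0.1, -4], "rot": [0, 0, -0.3], "jaw": 1}, {"delta_pos": [0, 0, -4], "rot": [0, 0, 0], "jaw": 1}, {"delta_pos": [0, 0, -3], "rot": [0, 0, 0], "jaw": 1}, {"delta_pos": [0, 0, 0], "rot": [0, 0, 0], "jaw": 1}])

```text
clock: 14.85
eef_pos: [0.6279, -0.1424, 0.0714]
eef_rot: [[0.0, 1.0, -0.008], [1.0, 0.0, 0.004], [0.004, -0.008, -1.0]]
ft_force: [-0.6, -0.4, -0.3]
finger_gap: 0.094
```

jog_arm(targets=[{"delta_pos": [0.7, -0.3, -1.5], "rot": [-0.2, -0.4, 0], "jaw": 1}, {"delta_pos": [0, 0, 0], "rot": [0, 0, 0], "jaw": 1}, {"delta_pos": [0, 0, -2], "rot": [0, 0, 0], "jaw": 1}, {"delta_pos": [0, 0, -1.5], "rot": [0, 0, 0], "jaw": 1}, {"delta_pos": [0, 0, 0], "rot": [0, 0, 0], "jaw": 1}])

```text
clock: 15.35
eef_pos: [0.6375, -0.1461, 0.025]
eef_rot: [[-0.0, 1.0, 0.007], [1.0, 0.0, -0.001], [-0.001, 0.007, -1.0]]
ft_force: [-0.6, 0.1, -0.7]
finger_gap: 0.0943
```

jog_arm(targets=[{"delta_pos": [-0.2, 0.1, -0.5], "rot": [0, 0.4, 0], "jaw": 1}, {"delta_pos": [0, 0, 0], "rot": [0, 0, 0], "jaw": 0.5}, {"delta_pos": [0, 0, 0], "rot": [0, 0, 0], "jaw": 0.5}, {"delta_pos": [0, 0, 0], "rot": [0, 0, 0], "jaw": 0.5}, {"delta_pos": [0, 0, 0], "rot": [0, 0, 0], "jaw": 0.5}, {"delta_pos": [0, 0, 0], "rot": [0, 0, 0], "jaw": 0.4}], squeeze=20)

```text
clock: 15.95
eef_pos: [0.6375, -0.1456, 0.0232]
eef_rot: [[-0.0, 1.0, 0.004], [1.0, 0.0, -0.002], [-0.002, 0.004, -1.0]]
ft_force: [0.4, 0.5, -2.0]
finger_gap: 0.0619
```

jog_arm(targets=[{"delta_pos": [0, 0, 2], "rot": [0, 0.2, 0], "jaw": 0.4}, {"delta_pos": [0, 0, 3], "rot": [0, 0, 0], "jaw": 0.4}, {"delta_pos": [0, 0, 3], "rot": [0, 0, 0], "jaw": 0.4}, {"delta_pos": [0, 1, 3], "rot": [0, 0, 0], "jaw": 0.4}, {"delta_pos": [0, 3, 1], "rot": [0, 0, 0], "jaw": 0.4}, {"delta_pos": [0, 3, 0], "rot": [0, 0, 0], "jaw": 0.4}, {"delta_pos": [0, 3, 0], "rot": [0, 0, 0], "jaw": 0.4}, {"delta_pos": [0, 3, 0], "rot": [0, 0, 0], "jaw": 0.4}, {"delta_pos": [-1, 1.5, 0], "rot": [0, 0, 0], "jaw": 0.4}, {"delta_pos": [-3, 0, 0], "rot": [0, 0, 0], "jaw": 0.4}, {"delta_pos": [-3, 0, 0], "rot": [0, 0, 0], "jaw": 0.4}, {"delta_pos": [0, 0, 0], "rot": [0, 0, 0], "jaw": 0.4}])

```text
clock: 17.15
eef_pos: [0.5611, 0.0054, 0.146]
eef_rot: [[0.001, 1.0, -0.004], [1.0, -0.001, -0.001], [-0.001, -0.004, -1.0]]
ft_force: [-0.0, 1.0, -1.8]
finger_gap: 0.0624
```

jog_arm(targets=[{"delta_pos": [-3, -0.2, 0], "rot": [0, 0, 0], "jaw": 0.4}, {"delta_pos": [-3, 0, -1], "rot": [0, 0, 0], "jaw": 0.4}, {"delta_pos": [-1.5, 0, -3], "rot": [0, 0, 0], "jaw": 0.4}, {"delta_pos": [0, 0, -3], "rot": [0, 0, 0], "jaw": 0.4}, {"delta_pos": [0, 0, 0], "rot": [0, 0, 0], "jaw": 0.4}])

```text
clock: 17.65
eef_pos: [0.4878, 0.0036, 0.0765]
eef_rot: [[0.0, 1.0, 0.005], [1.0, -0.0, -0.001], [-0.001, 0.005, -1.0]]
ft_force: [0.1, -0.7, -1.1]
finger_gap: 0.0623
```

jog_arm(targets=[{"delta_pos": [-0.2, -0.1, -2], "rot": [0, 0.3, 0], "jaw": 0.4}, {"delta_pos": [-0.2, 0, -1.5], "rot": [0, 0, 0], "jaw": 0.4}, {"delta_pos": [0, 0, 0], "rot": [0, 0, 0], "jaw": 0.4}])

```text
clock: 17.95
eef_pos: [0.4882, 0.002, 0.0428]
eef_rot: [[0.001, 1.0, 0.005], [1.0, -0.001, -0.001], [-0.001, 0.005, -1.0]]
ft_force: [1.0, -0.4, -0.8]
finger_gap: 0.0623
```

jog_arm(targets=[{"delta_pos": [-0.3, 0, -0.8], "rot": [0, 0.3, 0], "jaw": 0.4}, {"delta_pos": [0, 0, 0], "rot": [0, 0, 0], "jaw": 0.4}, {"delta_pos": [0, 0, -0.3], "rot": [0, 0, 0], "jaw": 0.4}, {"delta_pos": [0, 0, 0], "rot": [0, 0, 0], "jaw": 0.4}])

```text
clock: 18.35
eef_pos: [0.4891, 0.0017, 0.0342]
eef_rot: [[0.002, 1.0, 0.006], [1.0, -0.002, -0.001], [-0.001, 0.006, -1.0]]
ft_force: [0.5, 0.7, -1.7]
finger_gap: 0.0624
```

jog_arm(targets=[{"delta_pos": [-0.4, 0, -0.3], "rot": [0, 0.4, 0], "jaw": 0.4}, {"delta_pos": [0, 0, 0], "rot": [0, 0, 0], "jaw": 0.4}, {"delta_pos": [0, 0, -0.3], "rot": [0, 0, 0], "jaw": 0.4}, {"delta_pos": [0, 0, 0], "rot": [0, 0, 0], "jaw": 0.4}])

```text
clock: 18.75
eef_pos: [0.4859, 0.0019, 0.0297]
eef_rot: [[0.001, 1.0, 0.001], [1.0, -0.001, -0.001], [-0.001, 0.001, -1.0]]
ft_force: [-0.9, -0.2, -2.3]
finger_gap: 0.0622
```

jog_arm(targets=[{"delta_pos": [0, 0, -0.2], "rot": [0, 0, 0], "jaw": 0.4}, {"delta_pos": [0, 0, 0], "rot": [0, 0, 0], "jaw": 0.4}, {"delta_pos": [0, 0, -0.1], "rot": [0, 0, 0], "jaw": 0.4}])

```text
clock: 19.05
eef_pos: [0.4865, 0.0019, 0.029]
eef_rot: [[0.001, 1.0, 0.004], [1.0, -0.001, 0.001], [0.001, 0.004, -1.0]]
ft_force: [-1.4, 0.1, 16.6]
finger_gap: 0.0624
```

jog_arm(targets=[{"delta_pos": [0, 0, 0], "rot": [0, 0, 0], "jaw": 1}, {"delta_pos": [0, 0, 0], "rot": [0, 0, 0], "jaw": 1}, {"delta_pos": [0, 0, 0], "rot": [0, 0, 0], "jaw": 1}, {"delta_pos": [0, 0, 3], "rot": [0, 0, 0], "jaw": 1}, {"delta_pos": [0, 0, 4], "rot": [0, 0, 0], "jaw": 1}, {"delta_pos": [0, 0, 4], "rot": [0, 0, 0], "jaw": 1}, {"delta_pos": [3, 2, 3], "rot": [0, 0, 0], "jaw": 1}, {"delta_pos": [4, 4, 0], "rot": [0, 0, 0], "jaw": 1}, {"delta_pos": [4, 4, 0], "rot": [0, 0, 0], "jaw": 1}, {"delta_pos": [4, 3, 0], "rot": [0, 0, 0], "jaw": 1}, {"delta_pos": [0, 0, 0], "rot": [0, 0, 0], "jaw": 1}])

```text
clock: 20.15
eef_pos: [0.6297, 0.1291, 0.1732]
eef_rot: [[0.006, 1.0, 0.001], [1.0, -0.006, 0.002], [0.002, 0.001, -1.0]]
ft_force: [-0.4, 0.7, -0.6]
finger_gap: 0.0941
```

```bash
python3 - <<'E'
from h import *
c=imaging.calibration('wrist');s=telemetry.state();p,d=imaging.grab_frame('wrist');cv2.imwrite('pics/w5.png',p)
print(s['eef_pos'],s['eef_rot'][:,2],s['eef_rot'][:,1],proj(c,[(.6417,.1403,.024)]))
hsv=cv2.cvtColor(p,cv2.COLOR_BGR2HSV);m=cv2.inRange(hsv,(15,100,60),(90,255,255))
for q in cv2.findContours(m,0,1)[0]:
    if cv2.contourArea(q)>300: print(cv2.minEnclosingCircle(q), circ(onplane(c,cv2.convexHull(q).reshape(-1,2),.024)))
W=cloud(c,d)
for n,X,z in (('jar',(.4886,.1075),.059),('bowl',(.486,.002),.049)):
    q=W[(np.abs(W[...,2]-z)<.006)&(np.hypot(W[...,0]-X[0],W[...,1]-X[1])<.045)];print(n,len(q),(q.min(0)+q.max(0))/2 if len(q) else '',q.max(0)-q.min(0) if len(q) else '')
p,d=imaging.grab_frame('side');cv2.imwrite('pics/s5.png',cv2.resize(p[160:380,230:430],(600,660))[:600])
E
```

```text
[0.62969409 0.12908647 0.17317074] [ 8.24354595e-04  1.87555465e-03 -9.99997901e-01] [ 9.99983507e-01 -5.68530531e-03  8.13679606e-04] [[334.7025123  211.84019641]]
((204.0, 464.0), 18.60117530822754) (array([ 0.51467007, -0.09550513]), np.float64(0.020804755628663393))
((567.5, 422.0), 40.954341888427734) (array([ 0.85015143, -0.06297535]), np.float64(0.0434973082986317))
((72.0, 422.0), 41.10970687866211) (array([ 0.40711027, -0.05943198]), np.float64(0.03995460344611075))
((607.5, 281.5), 39.300228118896484) (array([0.87023923, 0.08628373]), np.float64(0.033415302526705576))
((149.3141632080078, 247.11062622070312), 56.53769302368164) (array([0.4968967 , 0.11187575]), np.float64(0.04325279457905149))
((336.58349609375, 210.8644561767578), 35.905601501464844) (array([0.6432647 , 0.14037924]), np.float64(0.027056826388452113))
jar 4919 [0.49188255 0.10634756 0.05751353] [0.05816228 0.05745201 0.00897817]
bowl 278 [0.48733222 0.00979917 0.04732681] [0.06162886 0.04431281 0.00844994]
```

View pics/w5.png

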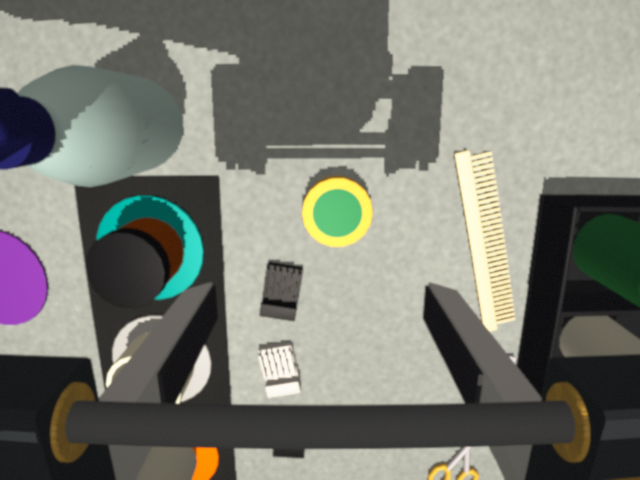

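View pics/s5.png

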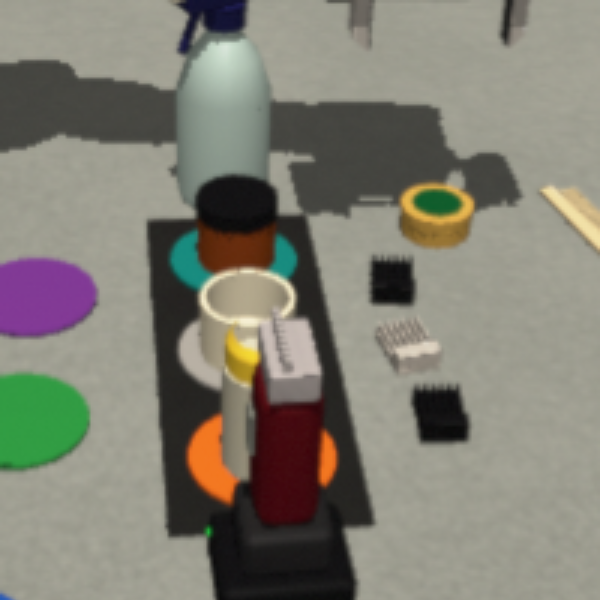

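All three stand upright on their coasters. In the side crop the jar is at (237,230), the bowl at (247,310) and the canister at (240,420). In the wrist view the tin is at (337,211), i.e. (0.643,0.140).

jog_arm(targets=[{"delta_pos": [1.2, 1.1, -3], "rot": [0, 0, 0.3], "jaw": 1}, {"delta_pos": [0, 0, -4], "rot": [0, 0, 0], "jaw": 1}, {"delta_pos": [0, 0, -3], "rot": [0, 0, 0], "jaw": 1}, {"delta_pos": [0, 0, 0], "rot": [0, 0, 0], "jaw": 1}])

```text
clock: 20.65
eef_pos: [0.6337, 0.1278, 0.0712]
eef_rot: [[0.013, 1.0, -0.007], [1.0, -0.013, -0.005], [-0.005, -0.007, -1.0]]
ft_force: [-0.7, 0.8, -0.6]
finger_gap: 0.094
```

jog_arm(targets=[{"delta_pos": [0.9, 1.2, -1], "rot": [0.3, -0.4, 0.7], "jaw": 1}, {"delta_pos": [0, 0, 0], "rot": [0, 0, 0], "jaw": 1}])

```text
clock: 20.85
eef_pos: [0.6429, 0.1383, 0.0623]
eef_rot: [[0.003, 1.0, 0.001], [1.0, -0.003, -0.0], [-0.0, 0.001, -1.0]]
ft_force: [0.1, 0.2, 0.7]
finger_gap: 0.0939
```

jog_arm(targets=[{"delta_pos": [0, 0.2, -2], "rot": [0, 0, 0], "jaw": 1}, {"delta_pos": [0, 0, -1.5], "rot": [0, 0, 0], "jaw": 1}, {"delta_pos": [0, 0, 0], "rot": [0, 0, 0], "jaw": 1}])

```text
clock: 21.15
eef_pos: [0.6463, 0.1403, 0.0308]
eef_rot: [[0.002, 1.0, 0.008], [1.0, -0.002, 0.001], [0.001, 0.008, -1.0]]
ft_force: [-0.4, 0.0, -0.2]
finger_gap: 0.0937
```

jog_arm(targets=[{"delta_pos": [-0.3, 0, -1.1], "rot": [0, 0.4, 0], "jaw": 1}, {"delta_pos": [0, 0, 0], "rot": [0, 0, 0], "jaw": 1}, {"delta_pos": [0, 0, -0.4], "rot": [0, 0, 0], "jaw": 1}, {"delta_pos": [0, 0, 0], "rot": [0, 0, 0], "jaw": 1}])

```text
clock: 21.55
eef_pos: [0.6447, 0.1401, 0.0173]
eef_rot: [[0.003, 1.0, 0.004], [1.0, -0.003, 0.001], [0.001, 0.004, -1.0]]
ft_force: [-0.4, -0.2, -0.8]
finger_gap: 0.0942
```

jog_arm(targets=[{"delta_pos": [-0.2, 0, -0.2], "rot": [0, 0.2, 0], "jaw": 1}, {"delta_pos": [0, 0, 0], "rot": [0, 0, 0], "jaw": 0.5}, {"delta_pos": [0, 0, 0], "rot": [0, 0, 0], "jaw": 0.5}, {"delta_pos": [0, 0, 0], "rot": [0, 0, 0], "jaw": 0.5}, {"delta_pos": [0, 0, 0], "rot": [0, 0, 0], "jaw": 0.5}, {"delta_pos": [0, 0, 0], "rot": [0, 0, 0], "jaw": 0.4}, {"delta_pos": [0, 0, 0], "rot": [0, 0, 0], "jaw": 0.4}], squeeze=15)

```text
clock: 22.25
eef_pos: [0.6433, 0.1401, 0.0162]
eef_rot: [[0.003, 1.0, 0.002], [1.0, -0.003, 0.002], [0.002, 0.002, -1.0]]
ft_force: [0.3, -0.6, -0.4]
finger_gap: 0.0537
```

jog_arm(targets=[{"delta_pos": [0, 0, 2], "rot": [0, 0, 0], "jaw": 0.4}, {"delta_pos": [0, 0, 3], "rot": [0, 0, 0], "jaw": 0.4}, {"delta_pos": [0, 0, 3], "rot": [0, 0, 0], "jaw": 0.4}, {"delta_pos": [0, -1, 3], "rot": [0, 0, 0], "jaw": 0.4}, {"delta_pos": [-1, -2, 1], "rot": [0, 0, 0], "jaw": 0.4}, {"delta_pos": [-3, 0, 0], "rot": [0, 0, 0], "jaw": 0.4}, {"delta_pos": [-3, 0, 0], "rot": [0, 0, 0], "jaw": 0.4}, {"delta_pos": [-3, 0, 0], "rot": [0, 0, 0], "jaw": 0.4}, {"delta_pos": [-2, 0, 0], "rot": [0, 0, 0], "jaw": 0.4}, {"delta_pos": [0, 0, 0], "rot": [0, 0, 0], "jaw": 0.4}])

```text
clock: 23.25
eef_pos: [0.5171, 0.1081, 0.1395]
eef_rot: [[0.003, 1.0, 0.0], [1.0, -0.003, 0.001], [0.001, 0.0, -1.0]]
ft_force: [1.3, -0.1, -1.3]
finger_gap: 0.0535
```

jog_arm(targets=[{"delta_pos": [-2, 0, -1], "rot": [0, 0, 0], "jaw": 0.4}, {"delta_pos": [-0.7, 0, -2], "rot": [0, 0, 0], "jaw": 0.4}, {"delta_pos": [0, 0, 0], "rot": [0, 0, 0], "jaw": 0.4}])

```text
clock: 23.55
eef_pos: [0.493, 0.1086, 0.11]
eef_rot: [[0.003, 1.0, 0.006], [1.0, -0.003, 0.002], [0.002, 0.006, -1.0]]
ft_force: [0.7, -0.8, 0.1]
finger_gap: 0.0534
```

jog_arm(targets=[{"delta_pos": [-0.3, -0.1, -1.5], "rot": [0, 0.3, 0], "jaw": 0.4}, {"delta_pos": [0, 0, 0], "rot": [0, 0, 0], "jaw": 0.4}, {"delta_pos": [-0.1, 0, -1], "rot": [0, 0, 0], "jaw": 0.4}, {"delta_pos": [0, 0, 0], "rot": [0, 0, 0], "jaw": 0.4}])

```text
clock: 23.95
eef_pos: [0.495, 0.1079, 0.0862]
eef_rot: [[0.004, 1.0, 0.008], [1.0, -0.004, 0.003], [0.003, 0.008, -1.0]]
ft_force: [-0.5, -0.3, -0.4]
finger_gap: 0.0534
```

```bash
python3 - <<'E'
from h import *
p,d=imaging.grab_frame('side');cv2.imwrite('pics/s6.png',cv2.resize(p[140:340,230:430],(600,600)))
E
```

```text
(no output)
```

View pics/s6.png

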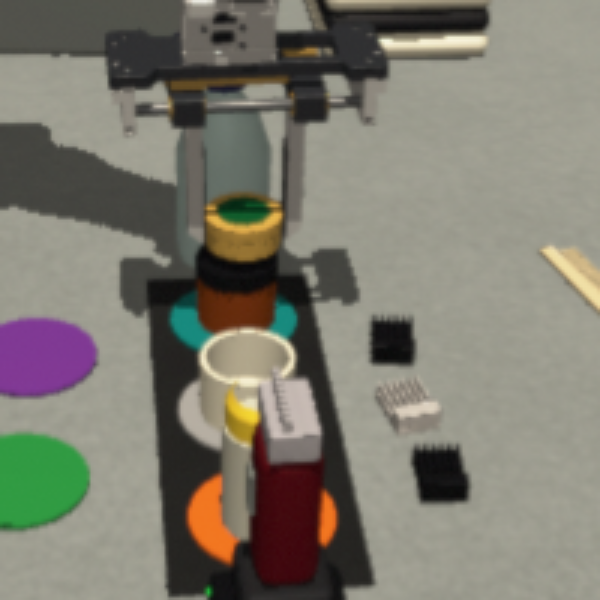

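The tin hovers over the jar (crop 243,225) and is about 4 mm too far in +x. I'll correct that and lower it.

jog_arm(targets=[{"delta_pos": [-0.5, 0, -0.5], "rot": [-0.1, 0.4, 0], "jaw": 0.4}, {"delta_pos": [0, 0, 0], "rot": [0, 0, 0], "jaw": 0.4}, {"delta_pos": [-0.1, 0, -0.3], "rot": [0, 0.1, 0], "jaw": 0.4}, {"delta_pos": [0, 0, 0], "rot": [0, 0, 0], "jaw": 0.4}])

```text
clock: 24.4
eef_pos: [0.4906, 0.1082, 0.0793]
eef_rot: [[0.004, 1.0, 0.003], [1.0, -0.004, 0.001], [0.001, 0.003, -1.0]]
ft_force: [0.5, -0.4, -0.2]
finger_gap: 0.0534
```

jog_arm(targets=[{"delta_pos": [0, 0, -0.3], "rot": [0, 0.1, 0], "jaw": 0.4}, {"delta_pos": [0, 0, 0], "rot": [0, 0, 0], "jaw": 0.4}, {"delta_pos": [0, 0, -0.15], "rot": [0, 0, 0], "jaw": 0.4}, {"delta_pos": [0, 0, 0], "rot": [0, 0, 0], "jaw": 0.4}])

```text
clock: 24.8
eef_pos: [0.491, 0.1082, 0.075]
eef_rot: [[0.004, 1.0, 0.002], [1.0, -0.004, 0.002], [0.002, 0.002, -1.0]]
ft_force: [-0.3, -0.2, -0.6]
finger_gap: 0.0535
```

jog_arm(targets=[{"delta_pos": [0, 0, -0.15], "rot": [0, 0, 0], "jaw": 0.4}, {"delta_pos": [0, 0, 0], "rot": [0, 0, 0], "jaw": 0.4}])

```text
clock: 25.0
eef_pos: [0.4913, 0.1083, 0.075]
eef_rot: [[0.004, 1.0, 0.002], [1.0, -0.004, 0.003], [0.003, 0.002, -1.0]]
ft_force: [0.0, -0.5, -0.7]
finger_gap: 0.0537
```

jog_arm(targets=[{"delta_pos": [0, 0, 0], "rot": [0, 0, 0], "jaw": 1}, {"delta_pos": [0, 0, 0], "rot": [0, 0, 0], "jaw": 1}, {"delta_pos": [0, 0, 0], "rot": [0, 0, 0], "jaw": 1}, {"delta_pos": [0, 0, 3], "rot": [0, 0, 0], "jaw": 1}, {"delta_pos": [0, 0, 4], "rot": [0, 0, 0], "jaw": 1}, {"delta_pos": [1, 0, 4], "rot": [0, 0, 0], "jaw": 1}, {"delta_pos": [4, -1, 2], "rot": [0, 0, 0], "jaw": 1}, {"delta_pos": [4, -3, 0], "rot": [0, 0, 0], "jaw": 1}, {"delta_pos": [4, -4, 0], "rot": [0, 0, 0], "jaw": 1}, {"delta_pos": [2, -4, 0], "rot": [0, 0, 0], "jaw": 1}, {"delta_pos": [0, -4, 0], "rot": [0, 0, 0], "jaw": 1}, {"delta_pos": [0, -4, 0], "rot": [0, 0, 0], "jaw": 1}])

```text
clock: 26.2
eef_pos: [0.6396, -0.0843, 0.2079]
eef_rot: [[-0.015, 1.0, -0.001], [1.0, 0.015, 0.006], [0.006, -0.001, -1.0]]
ft_force: [-0.0, -0.4, 0.6]
finger_gap: 0.0941
```

jog_arm(targets=[{"delta_pos": [0, -4, 0], "rot": [0, 0, 0], "jaw": 1}, {"delta_pos": [0, -4, 0], "rot": [0, 0, 0], "jaw": 1}, {"delta_pos": [0, -4, 0], "rot": [0, 0, 0], "jaw": 1}, {"delta_pos": [0, -4, 0], "rot": [0, 0, 0], "jaw": 1}, {"delta_pos": [0, -4, 0], "rot": [0, 0, 0], "jaw": 1}, {"delta_pos": [0, 0, 0], "rot": [0, 0, 0], "jaw": 1}])

```text
clock: 26.8
eef_pos: [0.6353, -0.3006, 0.205]
eef_rot: [[-0.007, 1.0, -0.006], [1.0, 0.007, 0.002], [0.002, -0.006, -1.0]]
ft_force: [0.6, -0.3, 0.6]
finger_gap: 0.0942
```

```bash
python3 - <<'E'
from h import *
for n in('top','side'):
    p,d=imaging.grab_frame(n);cv2.imwrite(f'pics/{n}7.png',p)
E
```

```text
(no output)
```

View pics/top7.png

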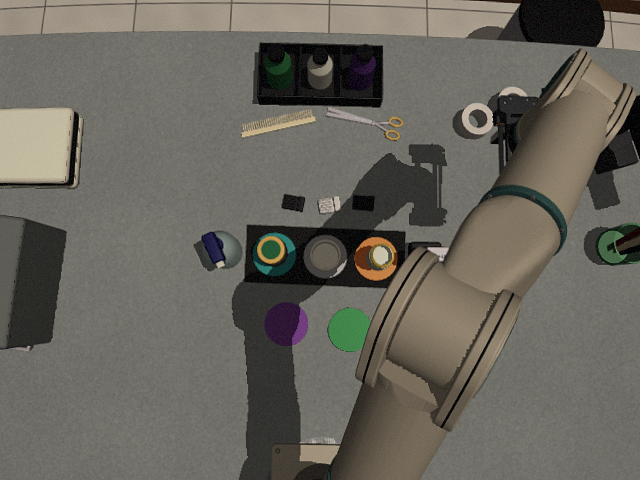

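View pics/side7.png

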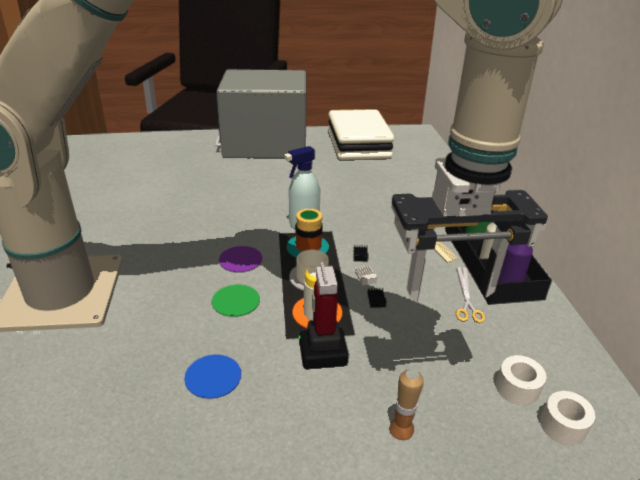

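The tin is on the jar (side 309,222), and all three are on their coasters. I'll measure the positions and look at the brush.

```bash
python3 - <<'E'
from h import *
c=imaging.calibration('top');p,d=imaging.grab_frame('top');W=cloud(c,d)
def ext(W,X,z,dz=.008,r=.05):
    q=W[(np.abs(W[...,2]-z)<dz)&(np.hypot(W[...,0]-X[0],W[...,1]-X[1])<r)];return len(q),((np.percentile(q,1,axis=0)+np.percentile(q,99,axis=0))/2).round(4),(q.max(0)-q.min(0)).round(3)
print('tin',ext(W,(.4886,.1075),.083));print('bowl',ext(W,(.4864,.0024),.049));print('can',ext(W,(.484,-.1026),.103))
c=imaging.calibration('wrist');p,d=imaging.grab_frame('wrist');cv2.imwrite('pics/w7.png',p);W=cloud(c,d)
print('brush',proj(c,[(.576,-.363,.12)]))
for z in(.115,.09,.06): print(ext(W,(.576,-.363),z,.006))
E
```

```text
tin (604, array([0.4914, 0.1093, 0.084 ]), array([0.052, 0.053, 0.014]))
bowl (204, array([0.487 , 0.0027, 0.0482]), array([0.061, 0.06 , 0.015]))
can (155, array([ 0.4843, -0.1049,  0.102 ]), array([0.044, 0.044, 0.014]))
brush [[224.709796   354.14051615]]
(1060, array([ 0.5772, -0.3628,  0.1149]), array([0.032, 0.031, 0.012]))
(246, array([ 0.5793, -0.3556,  0.09  ]), array([0.027, 0.015, 0.012]))
(298, array([ 0.5778, -0.3592,  0.0599]), array([0.028, 0.021, 0.012]))
```

View pics/w7.png

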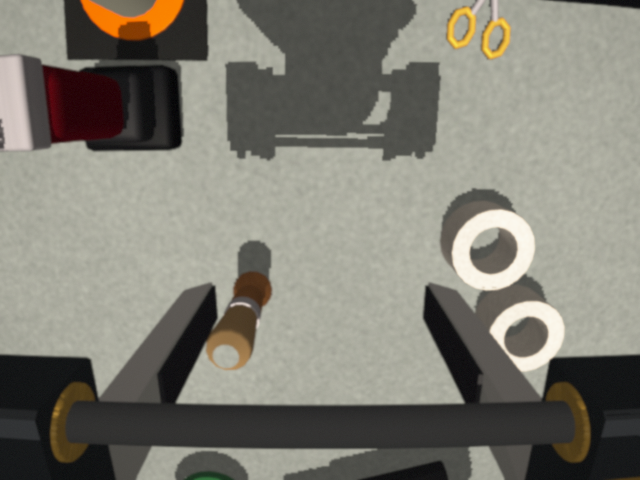

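All placings are within 3 mm of their targets. The brush top is at wrist (228,352), i.e. (0.577,-0.363).

jog_arm(targets=[{"delta_pos": [-3, -3, 0], "rot": [0, -0.3, -0.4], "jaw": 1}, {"delta_pos": [-2.9, -3.2, 0], "rot": [0, 0, 0], "jaw": 1}, {"delta_pos": [0, 0, 0], "rot": [0, 0, 0], "jaw": 1}])

```text
clock: 27.3
eef_pos: [0.582, -0.3442, 0.2043]
eef_rot: [[-0.024, 1.0, 0.002], [1.0, 0.024, 0.013], [0.013, 0.002, -1.0]]
ft_force: [0.2, -0.2, -0.1]
finger_gap: 0.0936
```

jog_arm(targets=[{"delta_pos": [-0.5, -1.9, -1], "rot": [-0.7, 0.1, -1.4], "jaw": 1}, {"delta_pos": [0, 0, 0], "rot": [0, 0, 0], "jaw": 1}])

```text
clock: 27.5
eef_pos: [0.5784, -0.361, 0.1939]
eef_rot: [[-0.001, 1.0, 0.002], [1.0, 0.001, 0.002], [0.002, 0.002, -1.0]]
ft_force: [-0.3, 0.2, -0.4]
finger_gap: 0.0945
```

jog_arm(targets=[{"delta_pos": [-0.1, -0.2, -3], "rot": [0, 0, 0], "jaw": 1}, {"delta_pos": [0, 0, -4], "rot": [0, 0, 0], "jaw": 1}, {"delta_pos": [0, 0, -4], "rot": [0, 0, 0], "jaw": 1}, {"delta_pos": [0, 0, -2], "rot": [0, 0, 0], "jaw": 1}, {"delta_pos": [0, 0, 0], "rot": [0, 0, 0], "jaw": 1}])

```text
clock: 28.0
eef_pos: [0.5845, -0.3552, 0.0593]
eef_rot: [[-0.012, 1.0, 0.008], [1.0, 0.012, 0.004], [0.004, 0.008, -1.0]]
ft_force: [0.2, 1.2, -0.4]
finger_gap: 0.0941
```

jog_arm(targets=[{"delta_pos": [-0.8, -0.8, -0.5], "rot": [-0.2, 0.4, -0.7], "jaw": 1}, {"delta_pos": [0, 0, 0], "rot": [0, 0, 0], "jaw": 1}])

```text
clock: 28.2
eef_pos: [0.5777, -0.3623, 0.0546]
eef_rot: [[-0.001, 1.0, 0.001], [1.0, 0.001, 0.001], [0.001, 0.001, -1.0]]
ft_force: [0.7, 0.2, -0.5]
finger_gap: 0.0936
```

jog_arm(targets=[{"delta_pos": [-0.1, 0, 0], "rot": [0, 0, 0], "jaw": 0.5}, {"delta_pos": [0, 0, 0], "rot": [0, 0, 0], "jaw": 0.4}, {"delta_pos": [0, 0, 0], "rot": [0, 0, 0], "jaw": 0.3}, {"delta_pos": [0, 0, 0], "rot": [0, 0, 0], "jaw": 0.2}, {"delta_pos": [0, 0, 0], "rot": [0, 0, 0], "jaw": 0.2}, {"delta_pos": [0, 0, 0], "rot": [0, 0, 0], "jaw": 0.2}, {"delta_pos": [0, 0, 0], "rot": [0, 0, 0], "jaw": 0.15}, {"delta_pos": [0, 0, 0], "rot": [0, 0, 0], "jaw": 0.15}], squeeze=20)

```text
clock: 29.0
eef_pos: [0.5797, -0.364, 0.0599]
eef_rot: [[-0.002, 1.0, 0.009], [1.0, 0.002, -0.003], [-0.003, 0.009, -1.0]]
ft_force: [-0.5, 0.6, 0.0]
finger_gap: 0.0333
```

jog_arm(targets=[{"delta_pos": [0, 0, 2], "rot": [0, 0, 0], "jaw": 0.15}, {"delta_pos": [0, 0, 3], "rot": [0, 0, 0], "jaw": 0.15}, {"delta_pos": [0, 0, 3], "rot": [0, 0, 0], "jaw": 0.15}, {"delta_pos": [0, 0, 3], "rot": [0, 0, 0], "jaw": 0.15}, {"delta_pos": [1, 0, 3], "rot": [0, 0, 0], "jaw": 0.15}, {"delta_pos": [1, 0, 0], "rot": [0, 0, 0], "jaw": 0.15}, {"delta_pos": [0, 0, 0], "rot": [0, 0, 0], "jaw": 0.15}], squeeze=25)

```text
clock: 29.7
eef_pos: [0.597, -0.3617, 0.2012]
eef_rot: [[-0.001, 1.0, 0.002], [1.0, 0.001, 0.001], [0.001, 0.002, -1.0]]
ft_force: [0.1, 0.0, -0.8]
finger_gap: 0.0325
```

```bash
python3 - <<'E'
from h import *
p,d=imaging.grab_frame('side');cv2.imwrite('pics/s8.png',cv2.resize(p[180:480,280:580],(600,600)))
E
```

```text
(no output)
```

View pics/s8.png

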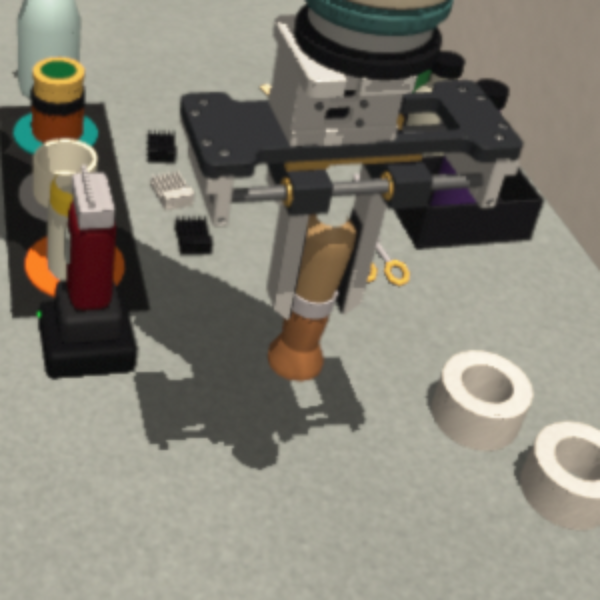

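The brush is held with its foot at crop (297,360) and its top at (330,230). I'll measure its lean against the perspective.

```bash
cat > tilt.py <<'E'
from h import *
def tilt(X0):
    c=imaging.calibration('side');p,d=imaging.grab_frame('side');W=cloud(c,d)
    hsv=cv2.cvtColor(p,cv2.COLOR_BGR2HSV)
    m=(hsv[...,0]<20)&(hsv[...,1]>90)&(np.hypot(W[...,0]-X0[0],W[...,1]-X0[1])<.06)
    q=W[m]
    print(len(q),'z',np.percentile(q[:,2],[1,99]).round(4))
    zz=np.arange(q[:,2].min(),q[:,2].max(),.012)
    for a in zz:
        s=q[(q[:,2]>=a)&(q[:,2]<a+.012)]
        if len(s)>8: print(round(a+.006,3),len(s),'x mid %.4f wid %.4f  y front %.4f'%((np.percentile(s[:,0],3)+np.percentile(s[:,0],97))/2,np.ptp(s[:,0]),np.percentile(s[:,1],8)))
E
python3 -c "
from tilt import *
tilt((.597,-.362))"
```

```text
2003 z [0.143  0.3204]
0.147 211 x mid 0.5914 wid 0.0337  y front -0.3799
0.159 212 x mid 0.5923 wid 0.0296  y front -0.3766
0.171 125 x mid 0.5918 wid 0.0218  y front -0.3758
0.183 139 x mid 0.5926 wid 0.0223  y front -0.3761
0.195 28 x mid 0.5928 wid 0.0174  y front -0.3759
0.207 67 x mid 0.5950 wid 0.0307  y front -0.3758
0.219 145 x mid 0.5952 wid 0.0425  y front -0.3770
0.231 169 x mid 0.5956 wid 0.0324  y front -0.3779
0.243 189 x mid 0.5972 wid 0.0318  y front -0.3785
0.255 293 x mid 0.5972 wid 0.0316  y front -0.3776
0.267 9 x mid 0.5938 wid 0.0153  y front -0.3719
0.291 10 x mid 0.5862 wid 0.0582  y front -0.3926
0.303 99 x mid 0.5860 wid 0.0852  y front -0.3955
0.315 298 x mid 0.5964 wid 0.0806  y front -0.3857
0.327 9 x mid 0.5965 wid 0.0647  y front -0.3877
```

The brush leans about 0.05 rad towards +x at the top. I'll tilt the tool about y to cancel this during the carry.

jog_arm(targets=[{"delta_pos": [2, 2, 0], "rot": [0, -1, 0], "jaw": 0.15}, {"delta_pos": [2, 3, 0], "rot": [0, -1, 0], "jaw": 0.15}, {"delta_pos": [0, 4, 0], "rot": [0, -0.7, 0], "jaw": 0.15}, {"delta_pos": [0, 4, 0], "rot": [0, 0, 0], "jaw": 0.15}, {"delta_pos": [0, 4, 0], "rot": [0, 0, 0], "jaw": 0.15}, {"delta_pos": [0, 4, 0], "rot": [0, 0, 0], "jaw": 0.15}, {"delta_pos": [0, 4, 0], "rot": [0, 0, 0], "jaw": 0.15}, {"delta_pos": [0, 4, 0], "rot": [0, 0, 0], "jaw": 0.15}, {"delta_pos": [0, 4, 0], "rot": [0, 0, 0], "jaw": 0.15}, {"delta_pos": [0, 2, 0], "rot": [0, 0, 0], "jaw": 0.15}, {"delta_pos": [0, 0, 0], "rot": [0, 0, 0], "jaw": 0.15}])

```text
clock: 30.9
eef_pos: [0.616, -0.0017, 0.1808]
eef_rot: [[0.01, 1.0, 0.011], [1.0, -0.01, 0.003], [0.003, 0.011, -1.0]]
ft_force: [-0.7, 0.5, -0.7]
finger_gap: 0.0316
```

jog_arm(targets=[{"delta_pos": [-3, 0.4, 0.5], "rot": [0, -1, 0.5], "jaw": 0.15}, {"delta_pos": [-3, 0, 0], "rot": [0, -1, 0], "jaw": 0.15}, {"delta_pos": [-3, 0, 0], "rot": [0, -0.5, 0], "jaw": 0.15}, {"delta_pos": [-3, 0, 0], "rot": [0, 0, 0], "jaw": 0.15}, {"delta_pos": [0, 0, 0], "rot": [0, 0, 0], "jaw": 0.15}])

```text
clock: 31.4
eef_pos: [0.4866, -0.0063, 0.1806]
eef_rot: [[0.008, 0.999, 0.046], [1.0, -0.008, -0.004], [-0.004, 0.046, -0.999]]
ft_force: [0.2, 1.0, -1.8]
finger_gap: 0.0323
```

```bash
python3 -c "
from tilt import *
s=telemetry.state();print(s['eef_pos'],s['eef_rot'][:,2])
tilt(s['eef_pos'])
p,d=imaging.grab_frame('side');cv2.imwrite('pics/s9.png',cv2.resize(p[130:330,220:420],(600,600)))"
```

```text
[ 0.48659664 -0.0062828   0.18060636] [ 0.04595214 -0.00396691 -0.99893577]
1250 z [0.1208 0.4883]
0.125 114 x mid 0.4854 wid 0.0328  y front -0.0251
0.137 108 x mid 0.4868 wid 0.0300  y front -0.0213
0.149 70 x mid 0.4862 wid 0.0249  y front -0.0202
0.161 84 x mid 0.4849 wid 0.0254  y front -0.0214
0.173 25 x mid 0.4848 wid 0.0209  y front -0.0215
0.185 31 x mid 0.4843 wid 0.0227  y front -0.0206
0.197 83 x mid 0.4846 wid 0.0256  y front -0.0219
0.209 99 x mid 0.4851 wid 0.0293  y front -0.0228
0.221 113 x mid 0.4857 wid 0.0293  y front -0.0235
0.233 145 x mid 0.4856 wid 0.0294  y front -0.0231
0.281 38 x mid 0.4833 wid 0.0839  y front -0.0395
0.293 177 x mid 0.4816 wid 0.0803  y front -0.0268
0.305 24 x mid 0.5000 wid 0.0566  y front -0.0290
0.353 11 x mid 0.5037 wid 0.0141  y front -0.0380
0.365 17 x mid 0.5126 wid 0.0105  y front -0.0270
0.437 10 x mid 0.4752 wid 0.0719  y front -0.0183
0.449 16 x mid 0.4748 wid 0.0715  y front -0.0175
0.461 14 x mid 0.4741 wid 0.0723  y front -0.0166
0.473 16 x mid 0.4739 wid 0.0722  y front -0.0165
0.485 9 x mid 0.5093 wid 0.0010  y front -0.0176
```

View pics/s9.png

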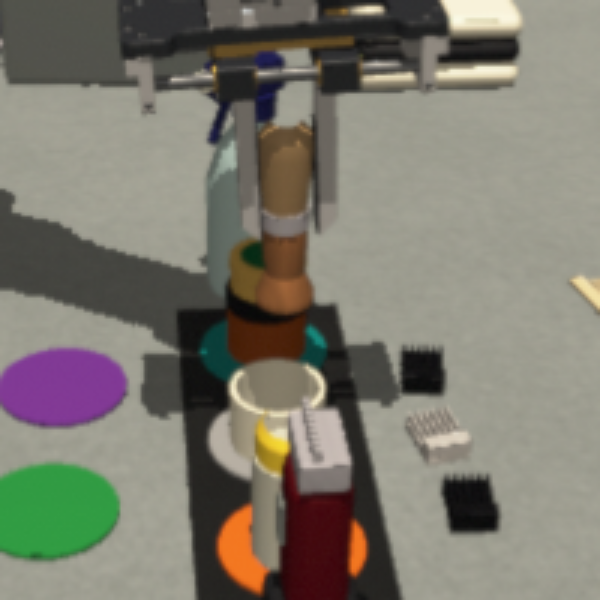

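The brush is now vertical, with its foot at crop (285,290). I'll shift +y 9 mm and lower it into the bowl.

jog_arm(targets=[{"delta_pos": [0.1, 0.9, -1], "rot": [0.2, 0, 0], "jaw": 0.15}, {"delta_pos": [0, 0, -2], "rot": [0, 0, 0], "jaw": 0.15}, {"delta_pos": [0, 0, -1], "rot": [0, 0, 0], "jaw": 0.15}, {"delta_pos": [0, 0, 0], "rot": [0, 0, 0], "jaw": 0.15}])

```text
clock: 31.9
eef_pos: [0.4976, 0.0024, 0.1384]
eef_rot: [[0.009, 0.998, 0.056], [1.0, -0.009, -0.002], [-0.002, 0.056, -0.998]]
ft_force: [-0.4, -0.5, -1.1]
finger_gap: 0.032
```

jog_arm(targets=[{"delta_pos": [-1.1, 0, -0.8], "rot": [0, 0.5, -0.4], "jaw": 0.15}, {"delta_pos": [0, 0, 0], "rot": [0, 0, 0], "jaw": 0.15}])

```text
clock: 32.1
eef_pos: [0.4863, 0.0023, 0.1293]
eef_rot: [[0.017, 0.999, 0.046], [1.0, -0.017, -0.003], [-0.002, 0.046, -0.999]]
ft_force: [-1.0, 0.6, -2.0]
finger_gap: 0.0324
```

```bash
python3 -c "
from tilt import *
s=telemetry.state();print(s['eef_pos'],s['eef_rot'][:,2])
p,d=imaging.grab_frame('side');cv2.imwrite('pics/s10.png',cv2.resize(p[130:330,220:420],(600,600)))
c=imaging.calibration('side');W=cloud(c,d)
q=W[(np.abs(W[...,2]-.049)<.004)&(np.hypot(W[...,0]-.486,W[...,1]-.002)<.045)];print('bowl',len(q),(q.min(0)+q.max(0))/2,np.ptp(q,axis=0))
tilt(s['eef_pos'])" | head -8
```

```text
[0.48627184 0.00226679 0.12929102] [ 0.04594776 -0.00304881 -0.99893919]
bowl 115 [ 0.48826226 -0.00262173  0.04769319] [0.05998244 0.05441412 0.00534936]
1056 z [0.0718 0.4571]
0.075 99 x mid 0.4874 wid 0.0327  y front -0.0171
0.087 104 x mid 0.4881 wid 0.0305  y front -0.0135
0.099 65 x mid 0.4878 wid 0.0246  y front -0.0119
0.111 80 x mid 0.4880 wid 0.0263  y front -0.0122
0.123 21 x mid 0.4866 wid 0.0235  y front -0.0123
```

View pics/s10.png

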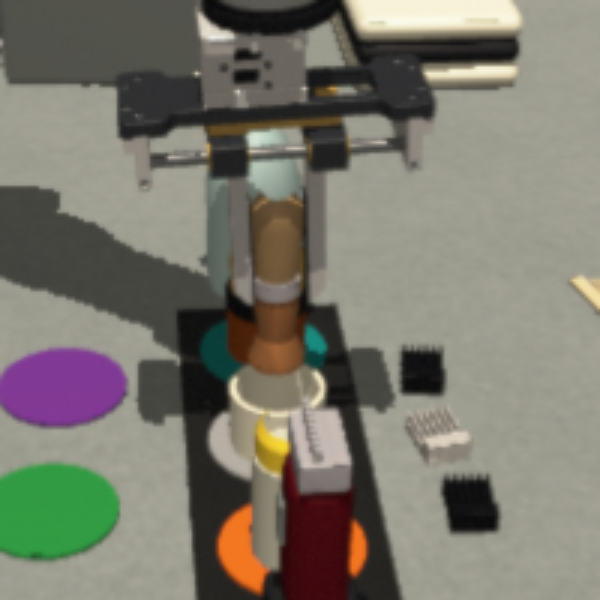

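The foot is over the bowl opening: (0.487,0.001) against the bowl at (0.487,0.002). Lowering.

jog_arm(targets=[{"delta_pos": [-0.1, 0, -1], "rot": [0, 0, 0], "jaw": 0.15}, {"delta_pos": [-0.1, 0, -1], "rot": [0, 0, 0], "jaw": 0.15}, {"delta_pos": [-0.1, 0, 0], "rot": [0, 0, 0], "jaw": 0.15}])

```text
clock: 32.5
eef_pos: [0.4868, 0.0023, 0.11]
eef_rot: [[0.016, 0.998, 0.054], [1.0, -0.016, -0.003], [-0.002, 0.054, -0.999]]
ft_force: [0.9, 0.3, -0.7]
finger_gap: 0.0321
```

jog_arm(targets=[{"delta_pos": [-0.1, 0, -1], "rot": [0, 0.5, 0], "jaw": 0.15}, {"delta_pos": [-0.1, 0, -1], "rot": [0, 0, 0], "jaw": 0.15}, {"delta_pos": [-0.1, 0, 0], "rot": [0, 0, 0], "jaw": 0.15}])

```text
clock: 32.8
eef_pos: [0.4836, 0.0024, 0.0881]
eef_rot: [[0.016, 0.999, 0.044], [1.0, -0.016, -0.003], [-0.002, 0.044, -0.999]]
ft_force: [0.1, -0.2, -1.1]
finger_gap: 0.032
```

jog_arm(targets=[{"delta_pos": [0.3, 0, -0.8], "rot": [0, 0, 0], "jaw": 0.15}, {"delta_pos": [0, 0, 0], "rot": [0, 0, 0], "jaw": 0.15}, {"delta_pos": [0, 0, -0.4], "rot": [0, 0, 0], "jaw": 0.15}, {"delta_pos": [0, 0, 0], "rot": [0, 0, 0], "jaw": 0.15}])

```text
clock: 33.2
eef_pos: [0.4869, 0.0021, 0.0747]
eef_rot: [[0.016, 0.999, 0.044], [1.0, -0.016, -0.003], [-0.002, 0.044, -0.999]]
ft_force: [-0.6, -0.6, -0.5]
finger_gap: 0.0322
```

jog_arm(targets=[{"delta_pos": [0, 0, -0.2], "rot": [0, 0, 0], "jaw": 0.15}, {"delta_pos": [0, 0, 0], "rot": [0, 0, 0], "jaw": 0.15}])

```text
clock: 33.4
eef_pos: [0.4871, 0.0021, 0.0728]
eef_rot: [[0.016, 0.999, 0.044], [1.0, -0.016, -0.003], [-0.002, 0.044, -0.999]]
ft_force: [-0.7, 0.4, -1.3]
finger_gap: 0.032
```

jog_arm(targets=[{"delta_pos": [0, 0, -0.15], "rot": [0, 0, 0], "jaw": 0.15}, {"delta_pos": [0, 0, 0], "rot": [0, 0, 0], "jaw": 0.15}])

```text
clock: 33.6
eef_pos: [0.4873, 0.0022, 0.0715]
eef_rot: [[0.016, 0.999, 0.045], [1.0, -0.016, -0.003], [-0.002, 0.045, -0.999]]
ft_force: [0.2, 0.1, -0.5]
finger_gap: 0.0323
```

```bash
python3 -c "
from tilt import *
s=telemetry.state();print(s['eef_pos'],s['eef_rot'][:,2])
p,d=imaging.grab_frame('side');cv2.imwrite('pics/s11.png',cv2.resize(p[130:330,220:420],(600,600)))
"
```

```text
[0.48732734 0.00215421 0.07151509] [ 0.04517025 -0.00298555 -0.99897484]
```

View pics/s11.png

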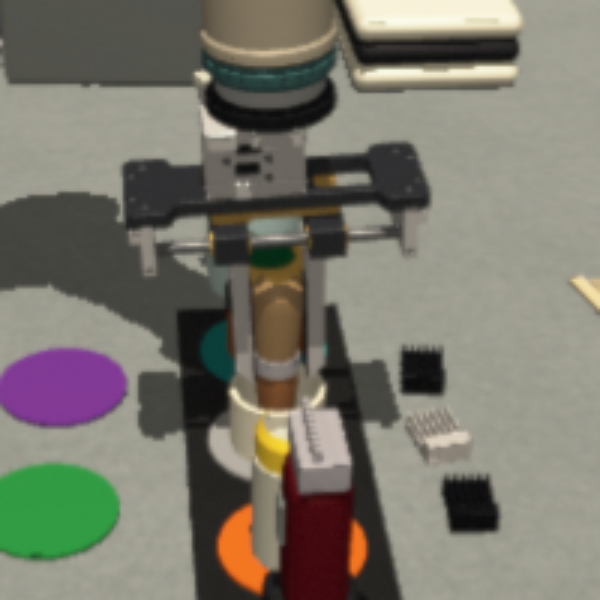

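The brush is inside the bowl, close to the floor. I'll ease it down until it touches.

jog_arm(targets=[{"delta_pos": [0, 0, -0.15], "rot": [0, 0, 0], "jaw": 0.15}, {"delta_pos": [0, 0, 0], "rot": [0, 0, 0], "jaw": 0.15}])

```text
clock: 33.85
eef_pos: [0.4878, 0.002, 0.0716]
eef_rot: [[0.017, 0.999, 0.047], [1.0, -0.017, -0.002], [-0.001, 0.047, -0.999]]
ft_force: [-1.3, 0.1, -1.0]
finger_gap: 0.0319
```

jog_arm(targets=[{"delta_pos": [0, 0, -0.15], "rot": [0, 0, 0], "jaw": 0.15}, {"delta_pos": [0, 0, 0], "rot": [0, 0, 0], "jaw": 0.15}])

```text
clock: 34.05
eef_pos: [0.4883, 0.0019, 0.0716]
eef_rot: [[0.017, 0.999, 0.049], [1.0, -0.017, -0.002], [-0.001, 0.049, -0.999]]
ft_force: [0.5, -0.9, -1.5]
finger_gap: 0.0322
```

jog_arm(targets=[{"delta_pos": [-0.1, 0, -0.25], "rot": [0, 0.3, 0], "jaw": 0.15}, {"delta_pos": [0, 0, 0], "rot": [0, 0, 0], "jaw": 0.15}])

```text
clock: 34.25
eef_pos: [0.4896, 0.0017, 0.0715]
eef_rot: [[0.018, 0.999, 0.048], [1.0, -0.018, -0.001], [0.0, 0.048, -0.999]]
ft_force: [0.7, 0.6, -1.6]
finger_gap: 0.0321
```

It has stopped going down, so it is resting on the bowl floor. Releasing.

jog_arm(targets=[{"delta_pos": [0, 0, 0], "rot": [0, 0, 0], "jaw": 0.45}, {"delta_pos": [0, 0, 0], "rot": [0, 0, 0], "jaw": 0.6}, {"delta_pos": [0, 0, 0], "rot": [0, 0, 0], "jaw": 0.9}, {"delta_pos": [0, 0, 0], "rot": [0, 0, 0], "jaw": 0.9}, {"delta_pos": [0, 0, 0], "rot": [0, 0, 0], "jaw": 0.9}])

```text
clock: 34.75
eef_pos: [0.4896, 0.0019, 0.0706]
eef_rot: [[0.017, 0.999, 0.048], [1.0, -0.017, -0.001], [-0.0, 0.048, -0.999]]
ft_force: [0.5, -0.6, -0.4]
finger_gap: 0.0688
```

```bash
python3 -c "
from tilt import *
s=telemetry.state();print(s['eef_pos'],s['ft_force'])
p,d=imaging.grab_frame('side');cv2.imwrite('pics/s12.png',cv2.resize(p[130:330,220:420],(600,600)))
"
```

```text
[0.48960987 0.00186155 0.07064872] [ 0.50484381 -0.59020405 -0.40755799]
```

View pics/s12.png

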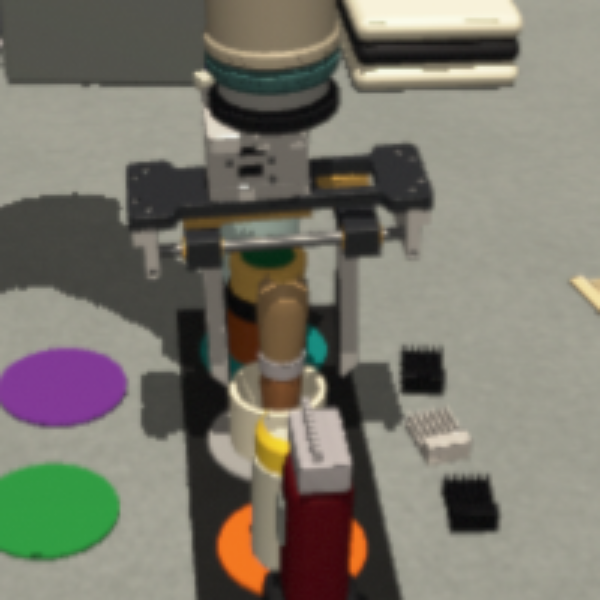

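The fingers are clear and the brush stands free at crop (280,345). Straightening up and retreating.

jog_arm(targets=[{"delta_pos": [0, 0, 1], "rot": [0, 0, 0], "jaw": 1}, {"delta_pos": [0, 0, 2], "rot": [0, 0.5, 0], "jaw": 1}, {"delta_pos": [-0.1, 0, 3], "rot": [0, 0.5, 0], "jaw": 1}, {"delta_pos": [0, 0, 4], "rot": [0, 0.5, 0], "jaw": 1}, {"delta_pos": [0, 0, 4], "rot": [0, 0, 0], "jaw": 1}, {"delta_pos": [0, 0, 4], "rot": [0, 0, 0], "jaw": 1}, {"delta_pos": [4, -2, 1], "rot": [0, 0, 0], "jaw": 1}, {"delta_pos": [4, -4, 0], "rot": [0, 0, 0], "jaw": 1}, {"delta_pos": [4, -4, 0], "rot": [0, 0, 0], "jaw": 1}, {"delta_pos": [2, -4, 0], "rot": [0, 0, 0], "jaw": 1}, {"delta_pos": [0, -4, 0], "rot": [0, 0, 0], "jaw": 1}, {"delta_pos": [0, -4, 0], "rot": [0, 0, 0], "jaw": 1}])

```text
clock: 36.0
eef_pos: [0.6226, -0.2085, 0.2766]
eef_rot: [[-0.001, 1.0, 0.023], [1.0, 0.0, 0.004], [0.004, 0.023, -1.0]]
ft_force: [0.6, -0.6, 0.3]
finger_gap: 0.0942
```

jog_arm(targets=[{"delta_pos": [0, -4, 0], "rot": [0, 0, 0], "jaw": 1}, {"delta_pos": [0, -3, 0], "rot": [0, 0, 0], "jaw": 1}, {"delta_pos": [0, 0, 0], "rot": [0, 0, 0], "jaw": 1}, {"delta_pos": [0, 0, 0], "rot": [0, 0, 0], "jaw": 1}])

```text
clock: 36.4
eef_pos: [0.6187, -0.2894, 0.2786]
eef_rot: [[0.01, 1.0, 0.021], [1.0, -0.01, -0.001], [-0.001, 0.021, -1.0]]
ft_force: [-0.0, 0.5, -0.3]
finger_gap: 0.0941
```

```bash
python3 - <<'E'
from tilt import *
c=imaging.calibration('top');p,d=imaging.grab_frame('top');W=cloud(c,d);cv2.imwrite('pics/t13.png',cv2.resize(p[190:330,180:460],(800,400)))
def ext(W,X,z,dz=.008,r=.05):
    q=W[(np.abs(W[...,2]-z)<dz)&(np.hypot(W[...,0]-X[0],W[...,1]-X[1])<r)];return len(q),((np.percentile(q,1,axis=0)+np.percentile(q,99,axis=0))/2).round(4),(q.max(0)-q.min(0)).round(3)
print('tin',ext(W,(.4886,.1075),.083));print('bowl',ext(W,(.4864,.0024),.049));print('can',ext(W,(.484,-.1026),.103));print('brush',ext(W,(.4864,.0024),.13))
p,d=imaging.grab_frame('side');cv2.imwrite('pics/s13.png',cv2.resize(p[160:360,220:420],(600,600)))
tilt((.487,.002));print(telemetry.state()['clock'],telemetry.state()['eef_pos'])
E
```

```text
tin (602, array([0.4915, 0.1094, 0.0843]), array([0.053, 0.053, 0.014]))
bowl (200, array([0.487 , 0.0028, 0.0479]), array([0.061, 0.06 , 0.014]))
can (158, array([ 0.4843, -0.1049,  0.1005]), array([0.045, 0.045, 0.012]))
brush (148, array([0.4887, 0.0027, 0.1293]), array([0.03 , 0.028, 0.015]))
529 z [0.0375 0.1307]
0.035 15 x mid 0.4868 wid 0.0206  y front -0.0106
0.047 61 x mid 0.4888 wid 0.0230  y front -0.0130
0.059 57 x mid 0.4886 wid 0.0247  y front -0.0130
0.083 60 x mid 0.4884 wid 0.0240  y front -0.0137
0.095 77 x mid 0.4880 wid 0.0258  y front -0.0145
0.107 80 x mid 0.4894 wid 0.0299  y front -0.0154
0.119 107 x mid 0.4884 wid 0.0294  y front -0.0154
0.131 68 x mid 0.4890 wid 0.0255  y front -0.0119
36.55 [ 0.61928448 -0.28790608  0.27866497]
```

View pics/s13.png

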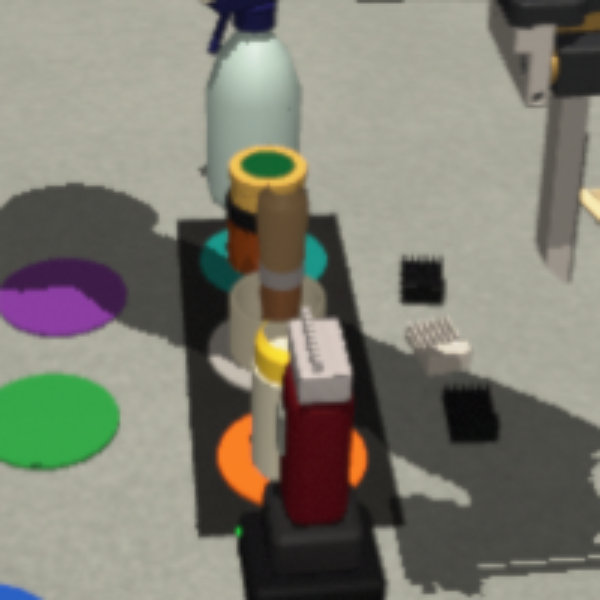

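View pics/t13.png

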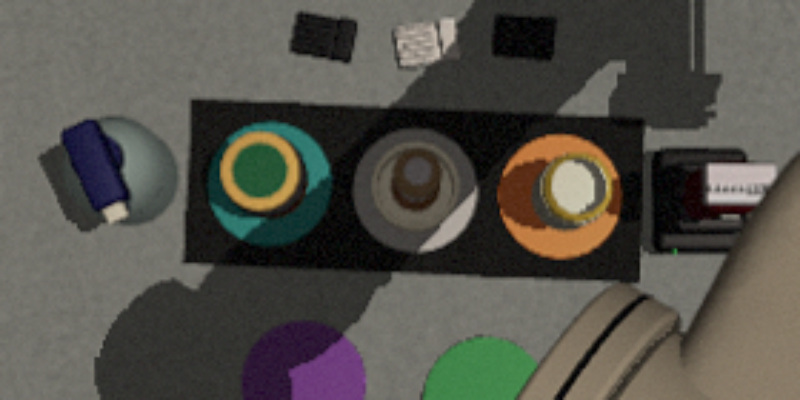

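Everything is in place. The brush is upright and centred in the bowl (top view 415,178), the tin is on the jar (260,172), and the canister is on orange (575,187). The gripper is well clear, so I'm handing in.

```bash
python3 -c "
from bench import robot
print(robot.sign_off())"
```

```text
the job is handed in; nothing more can be done
None
```

The shave station is set out and handed in at about 36.6 s; the hand-in gives no verdict. I placed the jar on the teal coaster by the spray bottle, then the canister on orange by the clipper stand, then the bowl on grey between them. The tin went on the jar next, and the brush stands bristles up in the bowl.

**Last checks (top and side cameras):**
- **Canister and bowl:** each measured within 3 mm of its coaster centre.
- **Jar:** about 3 mm off, from an earlier wrist-camera measurement, because the tin covered it in the final views.
- **Tin:** level on the jar, within about 3 mm of its axis.
- **Brush:** within 2 mm of the bowl's axis and upright to about 0.02 rad.
- **Gripper:** open and well clear of everything.

**What did not go as planned:**
- **Brush grip:** the fingers closed on the bristles slightly above the collar, and the brush leaned about 0.05 rad. I tilted the tool to cancel this before setting the brush down.
- **Touchdown force:** the force reading was too noisy to show light contact, so I mostly judged touchdown by the tool no longer going down. The bowl briefly read about 17 N as it was set down.

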